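# Set the cutter guard over the router bench cutter

## Robot

A 7-joint arm with a two-finger parallel gripper is mounted at the origin on the work surface. World frame = base frame: x ahead of the robot, y to its left, z up, the work surface at z = 0. Lengths are in m, angles in rad, forces in N, time in s.
With the tool pointing down it reaches from about 0.4 to 0.875 m from the base axis. Payload 19.3 kg.
Tool frame: the origin (TCP) lies between the finger pads; the fingertips stand 17 mm ahead of it and the grasp point (between the pads) lies 2 mm behind it (bot.tips_ahead is the z of the fingertips in the tool frame, in m); z points along the fingers, y is the direction in which the jaws open and shut (so a half turn about z gives the same grasp; the last joint's range is limited). The gripper opens to 85 mm and grips with 20 to 120 N. Pads are 22 mm wide; open, the fingers measure 114 mm over their backs; the gripper's body (76 mm by 85 mm) begins 54 mm behind the grasp point. The pads swing forward as they close: fully open they stand 13 mm farther back than shut.
Start: joints at [-1.188, 0.521, -0.036, 1.599, 0.021, 1.021, -0.113], TCP at [0.273, 0.562, 0.21] pointing down, gripper open.
Joint ranges: [-2.91, 2.91], [-0.3, 2.13], [-1.5, 1.42], [0.17, 2.43], [-1.26, 4.41], [0.16, 1.93], [-2.52, 2.52]. Speed limits (rad/s): [1.89, 1.89, 2.39, 2.39, 3.01, 3.01, 3.01].

## Interface

Orientations are given as [roll, pitch, yaw] about the fixed x, y, z axes, in that order (R = Rz(yaw) Ry(pitch) Rx(roll)).
In Python, from workcell import telemetry, cams, job, bot gives the robot as it stands.
- The arm moves only by the tool arm_command, never from a script. Its argument "deltas" is a list of rows, each a list of 7 numbers: the opening, from -1 (shut) to 1 (fully open), so that 0 is half open, then the shift along the tool's x, y, z normalised to -1 to 1, where 1 is 150 mm, then the turn, a rotation vector about the tool's x, y, z normalised to -1 to 1, where 1 is 45 degrees. In form: [[hand, tx, ty, tz, rx, ry, rz], ...]. A call has 1 to 8 rows; each row is the pose to reach, as a shift and turn from the pose commanded when the call began, along the tool's axes at that moment; what a row does not reach only later rows make up. A row lasts 1/8 s, in which the tool goes at most 62.5 mm and 10.7 degrees, less where a joint would pass 70% of its speed; a pose out of reach is approached as far as the arm can. A call with a number of a shift or a turn outside -1 to 1 is refused whole. A call with a gripper value outside its range is refused whole. The fingers move at their own pace and stop on an object; "newtons" is the grip in N (left out, the last holds). Time passes only in rows, so rows that repeat a pose let the fingers close. It gives the time, the measured TCP pose, the force and the opening at its end, in the units of the state.
- telemetry.observe(): the state, without advancing time (a new reading comes with each control period).
- cams.grab_frame(name): name is "side" or "top" or "wrist"; returns the picture (480x640x3 uint8, blue, green, red); there is no depth.
- cams.get_calibration(name): a dict with "fx", "fy", "cx", "cy" (pixels), "R" (3x3) and "t" (3): a world point X has camera coordinates R X + t. Camera axes: x right, y down, z forward; pixel columns grow to the right and rows downward; lengths in m; the calibration is good to about 2 mm. A picture is of the moment at which its call begins: read the wrist's pose just before it. get_calibration takes no time and is no camera call; for the wrist camera it gives the pose at the moment of the call.
- job.job_done(): hands the job in, once; it reports no verdict.
The state is a dict: "clock": time; "qpos": joint angles; "qd": joint speeds; "joint_efforts": joint torques, N m; "position": TCP position; "tool_rot": TCP orientation; "force": force on the tool from outside, world axes, zero at the start; "moment": the same for the moment, N m; "grip_width": finger opening in m.
Only numpy, scipy, OpenCV 4.12 (cv2) and the standard library are available. Lean on these libraries where they do the work, as an engineer would, in place of code of your own. Each camera call takes 0.05 s, during which the arm holds its last target.

## Task

One of the two boards lies beside the cutter of the router bench, ready to be routed. Swing the round clear guard on its stiff jointed arm until it is centred over the cutter, then press it down until its rim rests on that board, and leave it there: the arm springs back a little when let go, and the guard must stay centred and down. Do not touch the cutter, do not press hard on the board, and do not shift the boards or the tools lying about.

Things in the scene. Friction and masses are not known exactly. Their poses are not given: they have to be found in the camera images.
- cutter (a point): The router cutter, a steel bit about 26 mm across that stands upright, 46 mm tall, in a black ring in the middle of the router plate. The point is on its axis, 40 mm above the bench. It must not be touched. It is fixed.
- elbow_top (a point): Top, on the axis (second swivel axis, 231 mm above the bench), of the round boss at the free end of the boom. Boss: 44 mm across, 185 to 225 mm above the bench, small nut on top. Boom: level bar, 22 mm wide, 30 mm tall. The point's x axis points along the boom to the fixed post (29 mm thick, 225 mm tall, beyond the cutter), whose axis, the first swivel axis, is 180 mm away.
- boom_near (a point): Point in the middle of the boom's section, 50 mm from the boss's axis towards the post. Pushed sideways at its boss, the boom turns about the post at 10 to 12 N (stiff swivel, stops at +-1.3 rad from its middle position, roughly towards the robot); it stays where it is left, but springs back by one or two centimetres at the boss when let go.
- guard_rim (a point): Centre of the guard's open underside, level with its rim. Guard: clear cylinder, 116 mm across, black rim 120 mm across and 9 mm tall, flat top 46 mm above the rim; always level. It hangs on a link arm, 36 mm wide, 40 mm tall, 180 mm between pivots, from a yoke under the boom's boss; at the start the arm rises by 0.30 rad to the guard and the rim is about 93 mm above the bench.
- guard_top (a point): Centre of the flat black cap (44 mm across) on the guard's hub, 108 mm above the rim's centre. Pressed down with some 4 to 6 N it lowers the guard, which stays where left, with no spring-back in height. Seen from above, the rim's centre is 180 mm x cos(slope of the link arm) from the boss's axis: 172 mm at the start, 179 to 180 mm when down on a board.
- elbow (a joint): Second swivel, about the boss: 0 when the link arm points straight on from the boom, positive counter-clockwise from above, stops at +-2.2 rad. Pushed at the guard's side, square to the link arm, it turns at 5 to 7 N, too little to turn the boom; it stays where left, but the guard springs back by two or three centimetres when let go. That give is not in this reading.
- board_thin_top (a point): Centre of the top face of the thinner plain wooden board, 110 x 240 x 20 mm, loose on the bench (z up, y along its length). Either this or the thicker board lies beside the cutter (centre about 80 mm from it, long edge about 25 mm from the cutter's axis, on the robot's side); the other waits about 300 mm to the side.
- board_thick_top (a point): Centre of the top face of the thicker plain wooden board, 110 x 240 x 36 mm, loose on the bench (z up, y along its length).
- push_block: Bystander: push block, black base 85 x 150 x 18 mm with a red bow handle, 73 mm tall, loose on the bench. Origin under its centre.
- spanner: Bystander: steel collet spanner, 170 mm long, lying on the bench.
- brush: Bystander: bench brush, 200 mm long, lying on the bench.
- router_plate: Aluminium plate, 235 x 300 mm, let flush into the bench, that carries the cutter in its middle and a thin brass pin, 30 mm tall, 38 mm from the cutter. Origin on the bench top, on the cutter's axis. Fixed.

How it is judged:
By the outcome, as a careful person would: the job done as asked, in the order asked, and still so for the second after the job is handed in, with the robot touching nothing.
It also fails if it takes over 70 s, if anything falls off the work surface, if the arm or the gripper's body presses on something with over 40 N, if the wrist force passes 120 N, or if a joint passes its speed limit or range.

## Working session

There is one attempt and no reset: what is moved stays moved. The work goes in short steps, Python scripts to look and compute and a tool call to move; the robot and the scene stay as the last step left them, time stands still between calls to the robot, and variables do not carry over. Pictures are saved under pics/ and viewed, and the job is handed in when it is done.

Besides the shell and the picture viewer there is one more tool, called after "Call:" by a JSON object that holds its "method" and its "body", one argument or row to a line. arm_command: Moves the arm, as the interface text tells. Its arguments: {"type":"object","properties":{"deltas":{"type":"array","items":{"type":"array","items":{"type":"number"}}},"newtons":{"type":"number"}},"required":["deltas"]}

```bash
ls; mkdir -p pics
python3 - <<'E'
from workcell import telemetry, cams, job, bot
import cv2
s=telemetry.observe()
print(s['clock'],s['position'],s['tool_rot'],s['force'],s['grip_width'],bot.tips_ahead)
for n in ['side','top','wrist']:
    c=cams.get_calibration(n);im=cams.grab_frame(n);cv2.imwrite(f'pics/{n}0.png',im)
    print(n,c)
E
```

```text
pics
0.0 [0.27327545 0.5616965  0.20932795] [-3.14047037e+00  3.12730269e-05  2.68877197e+00] [ 0.2966727   0.11513075 -0.3253904 ] 0.0853598986441558 0.017
side {'fx': 441.4316976852042, 'fy': 441.4316976852042, 'cx': 318.6221787458742, 'cy': 242.3387103297227, 'R': array([[ 0.99192029, -0.12613173,  0.01359903],
       [-0.07296542, -0.65490864, -0.75217732],
       [ 0.10377954,  0.74510768, -0.65882042]]), 't': array([-0.57388398,  0.15327759,  0.84901285])}
top {'fx': 587.3913227428665, 'fy': 587.3913227428665, 'cx': 320.51316088701117, 'cy': 248.84822607513553, 'R': array([[ 3.35214605e-03, -9.99707495e-01, -2.39517556e-02],
       [-9.84396166e-01,  9.15076087e-04, -1.75964060e-01],
       [ 1.75934507e-01,  2.41678736e-02, -9.84105159e-01]]), 't': array([0.01344654, 0.58891786, 1.12169274])}
wrist {'fx': 362.1842844863528, 'fy': 362.1842844863528, 'cx': 318.64064918820225, 'cy': 235.98033055602937, 'R': array([[ 4.38107100e-01,  8.98922634e-01, -5.17121764e-04],
       [ 8.64445225e-01, -4.21145944e-01,  2.74536967e-01],
       [ 2.46569710e-01, -1.20723618e-01, -9.61576407e-01]]), 't': array([-0.62423824, -0.03504435,  0.38016639])}
```

View pics/top0.png

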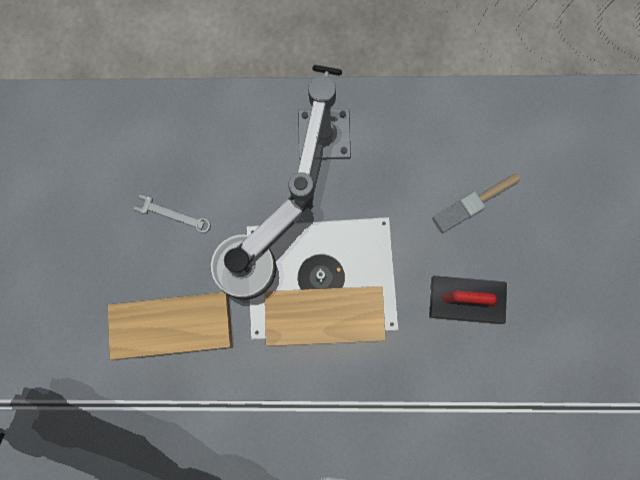

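View pics/side0.png

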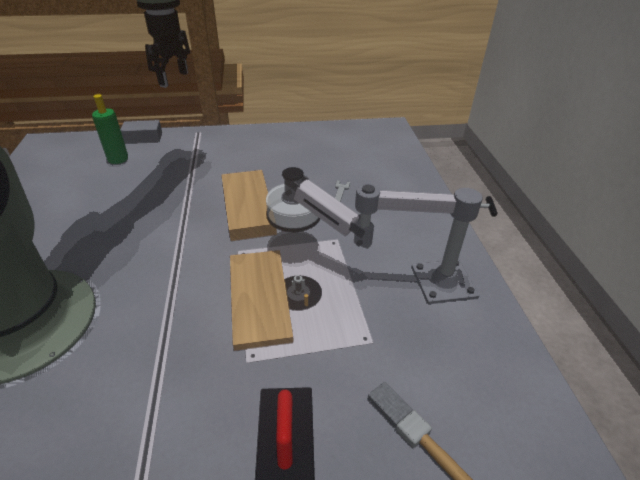

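The top view shows the post cap at (322,90), elbow boss at (301,184), guard cap at (237,259), cutter at (320,274). The near board is at (325,316) and the other at (170,327). Next I measure these points.

```bash
cat > h.py <<'E'
from workcell import telemetry, cams, job, bot
import cv2, numpy as np
def ray(n,uv,c=None):
    c=c or cams.get_calibration(n); o=-c['R'].T@c['t']
    d=c['R'].T@np.array([(uv[0]-c['cx'])/c['fx'],(uv[1]-c['cy'])/c['fy'],1]); return o,d
def onz(n,uv,z,c=None):
    o,d=ray(n,uv,c); return o+d*(z-o[2])/d[2]
def tri(a,b):
    (o,d),(p,e)=a,b
    A=np.stack([d,-e],1); k=np.linalg.lstsq(A,p-o,rcond=None)[0]
    P,Q=o+k[0]*d,p+k[1]*e; return (P+Q)/2,np.linalg.norm(P-Q)
def proj(n,X,c=None):
    c=c or cams.get_calibration(n); v=c['R']@np.array(X)+c['t']; return np.array([c['fx']*v[0]/v[2]+c['cx'],c['fy']*v[1]/v[2]+c['cy']])
E
python3 - <<'E'
import cv2
t=cv2.imread('pics/top0.png')
cv2.imwrite('pics/t1.png',cv2.resize(t[60:360,200:400],None,fx=2*1,fy=2,interpolation=cv2.INTER_CUBIC))
cv2.imwrite('pics/t2.png',cv2.resize(t[240:360,100:400],None,fx=2.6,fy=2.6,interpolation=cv2.INTER_CUBIC))
s=cv2.imread('pics/side0.png')
cv2.imwrite('pics/s1.png',cv2.resize(s[150:360,215:515],None,fx=2.6,fy=2.6,interpolation=cv2.INTER_CUBIC))
E
```

```text
(no output)
```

View pics/t1.png

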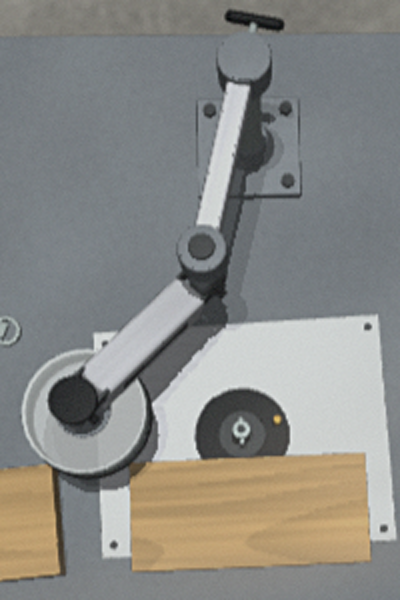

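View pics/t2.png

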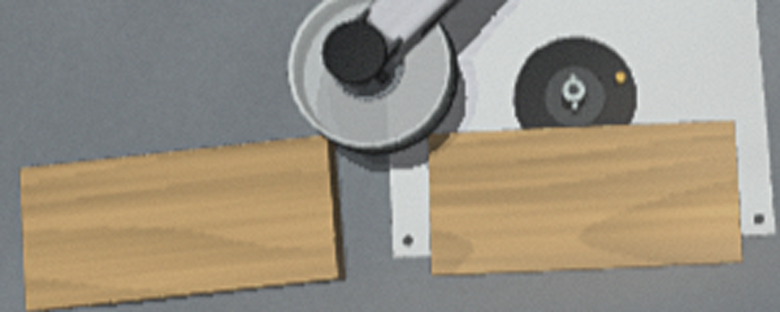

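View pics/s1.png

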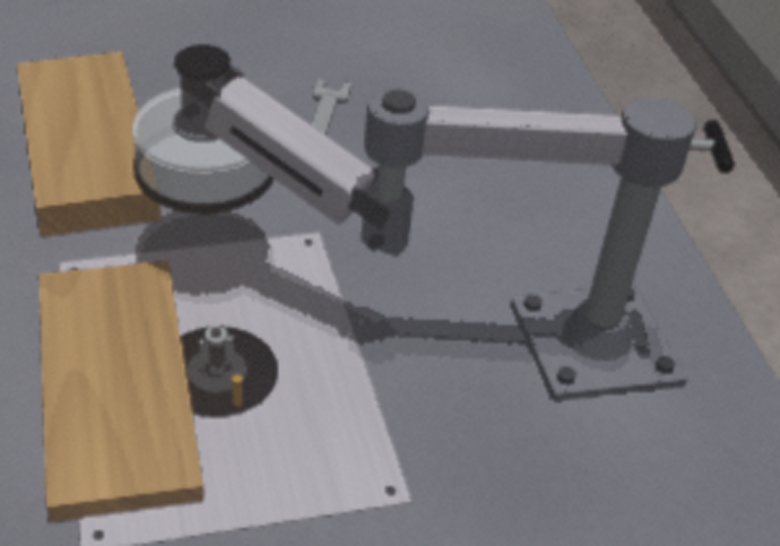

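Run:
```python
from h import *
P={'post':((322,89.5),(468,196),.225),'nut':((301,182.5),(368.5,188.8),.231),'cap':((236.5,259),(292.7,173),.201),'cut':((320,274.5),(297.7,278.5),.046)}
for k,(a,b,z) in P.items(): print(k,onz('top',a,z).round(4),onz('side',b,z).round(4),tri(ray('top',a),ray('side',b)))
# board corners in top view, near board t2 scale 2.6 off (100,240)
o=lambda u,v:(100+u/2.6,240+v/2.6)
for nm,cs in {'near':[(430,136),(734,121),(741,262),(433,273)],'far':[(20,168),(328,137),(340,278),(27,309)]}.items():
  for z in (.02,.036):
    q=[onz('top',o(*c),z) for c in cs]; print(nm,z,[round(np.linalg.norm(q[i]-q[(i+1)%4]),4) for i in range(4)],np.mean(q,0).round(4), np.array(q)[:,:2].round(3).tolist())
```

```text
post [0.8473 0.0082 0.225 ] [0.8479 0.0086 0.225 ] (array([0.84738355, 0.00819489, 0.22526355]), np.float64(0.0004349828999777505))
nut [0.6733 0.0439 0.231 ] [0.6715 0.0416 0.231 ] (array([0.67296   , 0.04399433, 0.22952038]), np.float64(0.0015765916960772414))
cap [0.5445 0.1569 0.201 ] [0.543 0.156 0.201] (array([0.54380645, 0.15691698, 0.20053304]), np.float64(0.0015199551519788827))
cut [0.5381 0.0152 0.046 ] [0.5371 0.011  0.046 ] (array([0.53804904, 0.01524309, 0.04169893]), np.float64(0.0011972647486193204))
near 0.02 [np.float64(0.2376), np.float64(0.1087), np.float64(0.2368), np.float64(0.1058)] [0.4575 0.0061 0.02  ] [[0.505, 0.127], [0.517, -0.111], [0.408, -0.114], [0.399, 0.122]]
near 0.036 [np.float64(0.2344), np.float64(0.1072), np.float64(0.2336), np.float64(0.1044)] [0.4564 0.0058 0.036 ] [[0.503, 0.125], [0.515, -0.109], [0.408, -0.113], [0.399, 0.12]]
far 0.02 [np.float64(0.2429), np.float64(0.1096), np.float64(0.2428), np.float64(0.1094)] [0.4376 0.3213 0.02  ] [[0.48, 0.448], [0.504, 0.207], [0.395, 0.194], [0.371, 0.436]]
far 0.036 [np.float64(0.2397), np.float64(0.1081), np.float64(0.2396), np.float64(0.1079)] [0.4368 0.3167 0.036 ] [[0.478, 0.442], [0.503, 0.204], [0.395, 0.191], [0.371, 0.43]]
```

View pics/wrist0.png

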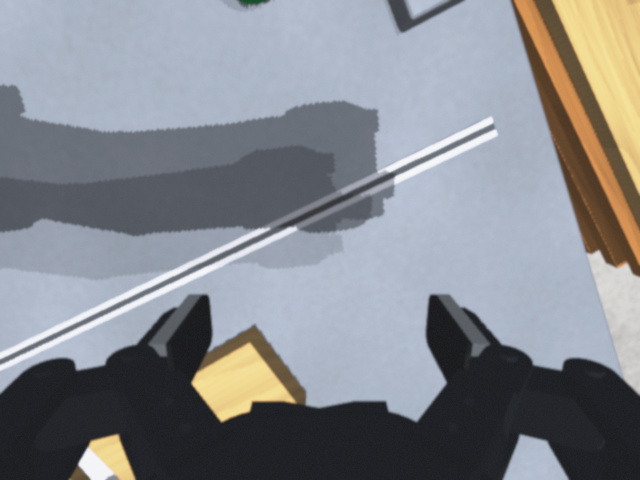

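Sizes agree: the board by the cutter is the thin one (237 x 109 at z=20 mm, the other 240 x 108 at z=36 mm). Post to boss is 178 mm and boss to cap 171.5 mm, as stated. Next is a helper to work out the moves, plus a solution of the geometry.

```bash
cat >> h.py <<'E'
import json
def cur():
    s=telemetry.observe(); return np.array([*s['position'],s['tool_rot'][2]])
def rows(start,targets,hand):
    x,y,z,w=start; out=[]
    for t in targets:
        d=np.array(t[:3])-[x,y,z]; c,s=np.cos(w),np.sin(w)
        dw=(t[3]-w+np.pi)%(2*np.pi)-np.pi
        out.append([hand]+[round(float(v),3) for v in (np.array([c*d[0]+s*d[1],s*d[0]-c*d[1],-d[2]])/.15)]+[0,0,round(-dw/(np.pi/4),3)])
    return out
P=np.array([.8475,.0083])
E
python3 - <<'E'
from h import *
print('plate', onz('top',(321.1,277.2),0))
C=np.array([.538,.0145]); d=C-P; D=np.linalg.norm(d); r=.179; b=.18
a=np.arccos((D*D+b*b-r*r)/(2*D*b)); th=np.arctan2(d[1],d[0])
for sg in (1,-1):
    t=th+sg*a; E=P+b*np.array([np.cos(t),np.sin(t)]); l=np.arctan2(*(C-E)[::-1]); print(sg,'boom',np.degrees(t),'E',E,'link',np.degrees(l),'elbow',(l-t+np.pi)%(2*np.pi)-np.pi,'capUp',E+.172*np.array([np.cos(l),np.sin(l)]))
print(cur())
print(rows(cur(),[[.28,.54,.30,2.8],[.36,.39,.31,2.94]],1))
E
```

```text
plate [0.53860382 0.01404048 0.        ]
1 boom 209.1841067482142 E [ 0.69034967 -0.07947115] link 148.33320460833002 elbow -1.0620485951498417 capUp [0.54395781 0.01082515]
-1 boom 148.5206665845891 E [0.69399086 0.10229438] link -150.62843127552674 elbow 1.0620485951498413 capUp [0.5441002 0.0179333]
[0.27335938 0.56176699 0.20946936 2.68871659]
[[1, -0.103, -0.111, -0.604, 0, 0, np.float64(-0.142)], [1, -1.02, -0.777, -0.67, 0, 0, np.float64(-0.32)]]
```

Call:
{"method": "arm_command", "body": {
  "deltas": [
    [0.3, 0, 0, -0.35, 0, 0, 0],
    [0.3, -0.1, -0.1, -0.62, 0, 0, 0],
    [0.3, -0.4, -0.3, -0.62, 0, 0, 0],
    [0.3, -0.7, -0.5, -0.62, 0, 0, -0.1],
    [0.3, -0.95, -0.7, -0.62, 0, 0, -0.2],
    [0.3, -0.95, -0.7, -0.62, 0, 0, -0.3]
  ]
}}

```text
clock: 0.9
position: [0.3577, 0.402, 0.3032]
tool_rot: [-3.141, 0.001, 2.922]
force: [-0.8, 0.8, -0.2]
grip_width: 0.0552
```

Run:
```python
from h import *
c=cur();print(c,telemetry.observe()['clock'],telemetry.observe()['grip_width'])
print(rows(c,[[.44,.26,.30,2.94],[.53,.16,.3,2.94],[.673,.044,.30,2.94]],.3))
```

```text
[0.35768664 0.40196981 0.30324132 2.92199992] 0.9 0.05515637176625998
[[0.3, -0.742, -0.804, 0.022, 0, 0, np.float64(-0.023)], [0.3, -1.473, -1.324, 0.022, 0, 0, np.float64(-0.023)], [0.3, -2.571, -1.871, 0.022, 0, 0, np.float64(-0.023)]]
```

Call:
{"method": "arm_command", "body": {
  "deltas": [
    [0.45, -0.3, -0.22, 0, 0, 0, 0],
    [0.45, -0.6, -0.45, 0, 0, 0, 0],
    [0.45, -0.9, -0.7, 0, 0, 0, 0],
    [0.45, -1, -0.9, 0, 0, 0, 0]
  ]
}}

```text
clock: 1.4
position: [0.4746, 0.2384, 0.3026]
tool_rot: [-3.141, 0.0, 2.921]
force: [0.1, 1.1, -0.1]
grip_width: 0.0617
```

Call:
{"method": "arm_command", "body": {
  "deltas": [
    [0.45, -0.35, -0.22, 0, 0, 0, 0],
    [0.45, -0.7, -0.45, 0, 0, 0, 0],
    [0.45, -0.95, -0.6, 0, 0, 0, 0],
    [0.45, -1, -0.7, 0, 0, 0, 0]
  ]
}}

```text
clock: 1.9
position: [0.5981, 0.1039, 0.3021]
tool_rot: [-3.14, -0.0, 2.922]
force: [-1.1, -0.0, 0.2]
grip_width: 0.062
```

Run:
```python
from h import *
c=cur();print(c,telemetry.observe()['clock'],telemetry.observe()['grip_width'])
print(rows(c,[[.673,.044,.30,2.94],[.673,.044,.206,2.94]],.45))
cv2.imwrite('pics/w1.png',cams.grab_frame('wrist'))
```

```text
[0.59805041 0.10390321 0.30212098 2.92184156] 1.9 0.061980446500419964
[[0.45, -0.575, -0.281, 0.014, 0, 0, np.float64(-0.023)], [0.45, -0.575, -0.281, 0.641, 0, 0, np.float64(-0.023)]]
```

View pics/w1.png

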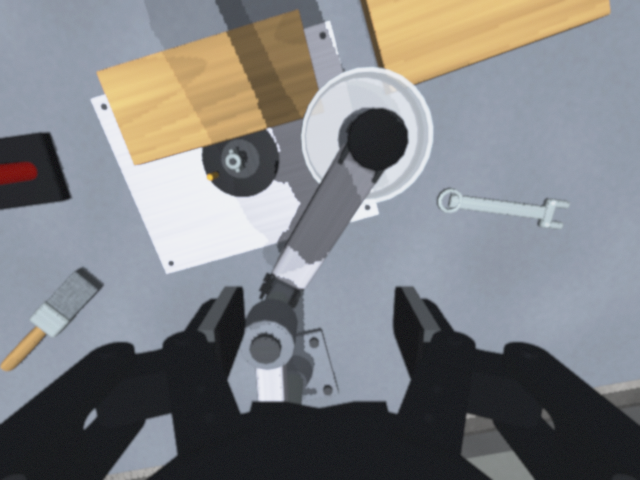

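Wrist view: cutter at (234,160), cap at (377,138), nut at (266,347), all unobstructed. I use it as a second measurement.

Run:
```python
from h import *
for n,uv,z in [('cut',(234,160),.046),('cap',(377,138),.201),('nut',(266,347),.231)]: print(n,onz('wrist',uv,z).round(4))
```

```text
cut [0.537  0.0164 0.046 ]
cap [0.5416 0.1573 0.201 ]
nut [0.6702 0.0457 0.231 ]
```

Call:
{"method": "arm_command", "body": {
  "deltas": [
    [0.45, -0.2, -0.1, 0.01, 0, 0, 0],
    [0.45, -0.4, -0.2, 0.01, 0, 0, -0.02],
    [0.45, -0.575, -0.28, 0.01, 0, 0, -0.02],
    [0.45, -0.575, -0.28, 0.01, 0, 0, -0.02]
  ]
}}

```text
clock: 2.45
position: [0.6723, 0.046, 0.3008]
tool_rot: [-3.141, -0.001, 2.939]
force: [0.1, -0.6, -0.3]
grip_width: 0.0619
```

Run:
```python
from h import *
c=cur();print(c,telemetry.observe()['clock'])
for n,u in (('wrist','w2'),('side','s2')):cv2.imwrite(f'pics/{u}.png',cams.grab_frame(n))
```

```text
[0.67232952 0.04604955 0.30079201 2.93907441] 2.45
```

View pics/w2.png

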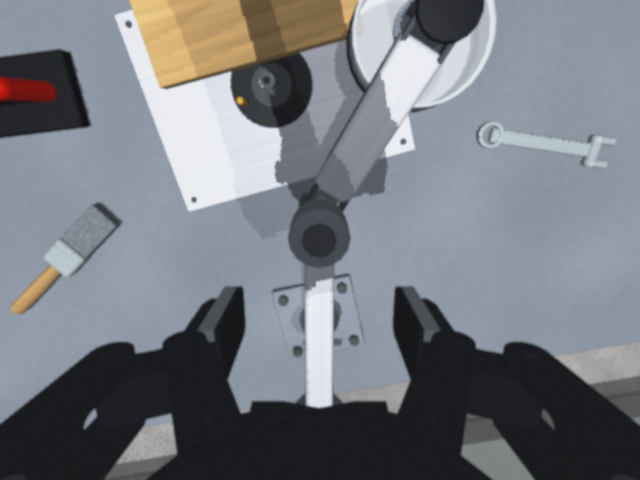

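View pics/s2.png

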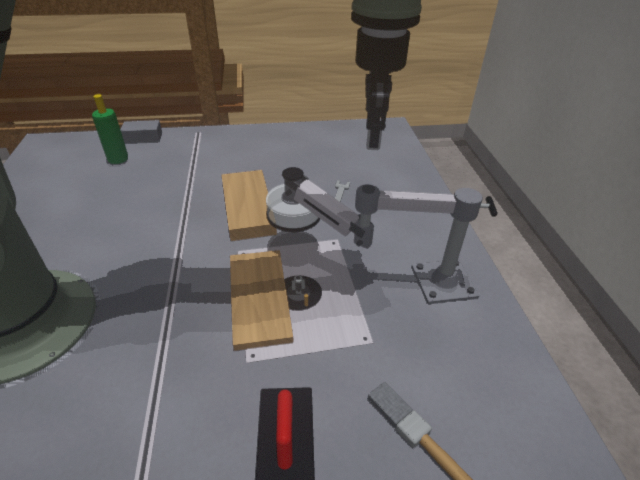

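The nut sits midway between the fingers, at (318,237). I go down around the boss and then work out the arc.

Call:
{"method": "arm_command", "body": {
  "deltas": [
    [0.45, 0, 0, 0.25, 0, 0, 0],
    [0.45, 0, 0, 0.45, 0, 0, 0],
    [0.45, 0, 0, 0.63, 0, 0, 0],
    [0.45, 0, 0, 0.63, 0, 0, 0]
  ]
}}

```text
clock: 3.05
position: [0.6705, 0.0479, 0.2056]
tool_rot: [-3.141, -0.003, 2.942]
force: [-1.1, 0.3, 0.7]
grip_width: 0.0618
```

```bash
cat >> h.py <<'E'
def arcb(deg,z,r=.18):
    t=np.radians(deg); return [P[0]+r*np.cos(t),P[1]+r*np.sin(t),z,t]
E
python3 - <<'E'
from h import *
c=cur();print(c,telemetry.observe()['clock'],telemetry.observe()['force'])
w0=c[3]
def T(d):
    a=arcb(d,.206); a[3]=w0+np.radians(d-168.4); return a
for d in (172,176,181,186,191,196,201,205,209,213,217): print(d,rows(c,[T(d)],.45), rows(T(193),[T(d)],.45))
print(T(193))
E
```

```text
[0.67048521 0.04791573 0.20564743 2.94156348] 3.05 [-1.06023947  0.3481916   0.6823974 ]
172 [[0.45, -0.011, -0.097, -0.002, 0, 0, np.float64(-0.08)]] [[0.45, -0.081, 0.43, -0.0, 0, 0, np.float64(0.467)]]
176 [[0.45, -0.019, -0.18, -0.002, 0, 0, np.float64(-0.169)]] [[0.45, -0.053, 0.351, -0.0, 0, 0, np.float64(0.378)]]
181 [[0.45, -0.037, -0.283, -0.002, 0, 0, np.float64(-0.28)]] [[0.45, -0.027, 0.249, -0.0, 0, 0, np.float64(0.267)]]
186 [[0.45, -0.064, -0.384, -0.002, 0, 0, np.float64(-0.391)]] [[0.45, -0.009, 0.146, -0.0, 0, 0, np.float64(0.156)]]
191 [[0.45, -0.1, -0.483, -0.002, 0, 0, np.float64(-0.502)]] [[0.45, -0.001, 0.042, -0.0, 0, 0, np.float64(0.044)]]
196 [[0.45, -0.144, -0.578, -0.002, 0, 0, np.float64(-0.613)]] [[0.45, -0.001, -0.063, -0.0, 0, 0, np.float64(-0.067)]]
201 [[0.45, -0.197, -0.668, -0.002, 0, 0, np.float64(-0.724)]] [[0.45, -0.011, -0.167, -0.0, 0, 0, np.float64(-0.178)]]
205 [[0.45, -0.244, -0.737, -0.002, 0, 0, np.float64(-0.813)]] [[0.45, -0.026, -0.25, -0.0, 0, 0, np.float64(-0.267)]]
209 [[0.45, -0.296, -0.803, -0.002, 0, 0, np.float64(-0.902)]] [[0.45, -0.046, -0.331, -0.0, 0, 0, np.float64(-0.356)]]
213 [[0.45, -0.353, -0.865, -0.002, 0, 0, np.float64(-0.991)]] [[0.45, -0.071, -0.411, -0.0, 0, 0, np.float64(-0.444)]]
217 [[0.45, -0.413, -0.923, -0.002, 0, 0, np.float64(-1.08)]] [[0.45, -0.103, -0.488, -0.0, 0, 0, np.float64(-0.533)]]
[np.float64(0.6721133883386576), np.float64(-0.03219118978189569), 0.206, np.float64(3.370914480449973)]
```

Call:
{"method": "arm_command", "body": {
  "deltas": [
    [0.45, -0.01, -0.1, 0, 0, 0, -0.08],
    [0.45, -0.02, -0.18, 0, 0, 0, -0.17],
    [0.45, -0.035, -0.28, 0, 0, 0, -0.28],
    [0.45, -0.065, -0.385, 0, 0, 0, -0.39],
    [0.45, -0.1, -0.48, 0, 0, 0, -0.5],
    [0.45, -0.145, -0.58, 0, 0, 0, -0.61]
  ]
}}

```text
clock: 3.8
position: [0.6763, -0.0427, 0.2089]
tool_rot: [-3.141, 0.002, -2.86]
force: [0.2, 1.0, -0.3]
grip_width: 0.0616
```

Run:
```python
from h import *
c=cur();s=telemetry.observe();print(c,s['clock'],s['force'],s['moment'])
cv2.imwrite('pics/w3.png',cams.grab_frame('wrist'))
cv2.imwrite('pics/s3.png',cams.grab_frame('side'))
w0=2.942
def T(d):
    a=arcb(d,.206); a[3]=w0+np.radians(d-168.4); return a
c0=c.copy(); c0[3]=w0+np.radians(27.5); print(c0)
for d in (196,201,205,209,213,217): print(d,rows(c,[T(d)],.45),)
```

```text
[ 0.67632198 -0.04269492  0.2089096  -2.86037128] 3.8 [ 0.18217868  1.03846559 -0.28650158] [0.04277644 0.03861201 0.04873844]
[ 0.67632198 -0.04269492  0.2089096   3.42196554]
196 [[0.45, 0.009, 0.012, 0.019, 0, 0, np.float64(-0.001)]]
201 [[0.45, 0.005, -0.092, 0.019, 0, 0, np.float64(-0.112)]]
205 [[0.45, -0.005, -0.175, 0.019, 0, 0, np.float64(-0.201)]]
209 [[0.45, -0.021, -0.258, 0.019, 0, 0, np.float64(-0.29)]]
213 [[0.45, -0.042, -0.339, 0.019, 0, 0, np.float64(-0.379)]]
217 [[0.45, -0.07, -0.418, 0.019, 0, 0, np.float64(-0.468)]]
```

View pics/w3.png

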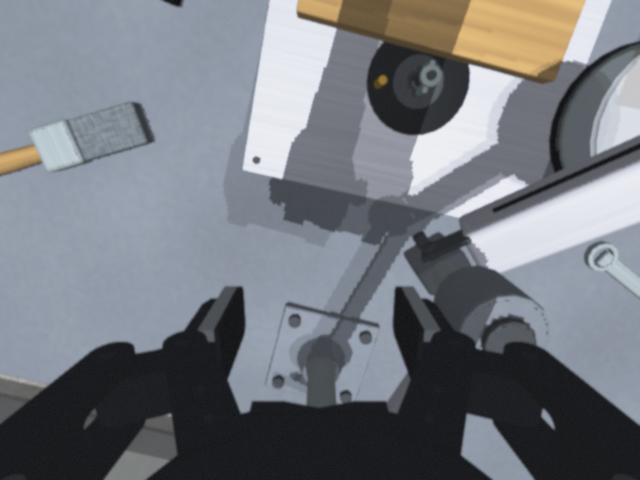

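View pics/s3.png

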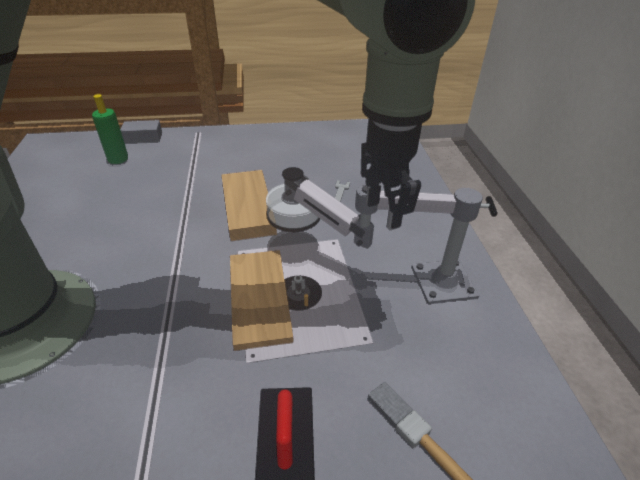

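Run:
```python
from h import *
c=cur();s=telemetry.observe();print(c,s['clock'],s['force'],s['moment'],s['qpos'])
w=c[3]; j=np.array([np.sin(w),-np.cos(w),0])
for k in (.031,-.031):
  for z in (.19,.2,.23): print(k,z,proj('side',np.r_[c[:2],z]+j*k),proj('wrist',np.r_[c[:2],z]+j*k))
im=cams.grab_frame('side');cv2.imwrite('pics/s4.png',cv2.resize(im[100:300,300:520],None,fx=3,fy=3))
im=cams.grab_frame('top');cv2.imwrite('pics/t4.png',im)
```

```text
[ 0.67634226 -0.04448026  0.2086259  -2.86449489] 3.9 [ 0.85279849 -0.76583929 -0.55932606] [-0.00897393  0.0172739  -0.00372646] [-0.04058467  0.6089904   0.02990319  1.45086375 -0.01858648  1.08016994
  1.8405656 ]
0.031 0.19 [371.11331288 226.10624596] [375.48612208 267.36139157]
0.031 0.2 [371.6365659  221.68754743] [378.38799616 274.33552532]
0.031 0.23 [373.26105344 207.96928792] [389.21432587 300.35466654]
-0.031 0.19 [388.67411646 247.74283342] [261.09706719 267.38100637]
-0.031 0.2 [389.38567942 243.26135071] [258.1101661 274.3528172]
-0.031 0.23 [391.59924586 229.32012525] [246.96785059 300.36041295]
```

View pics/s4.png

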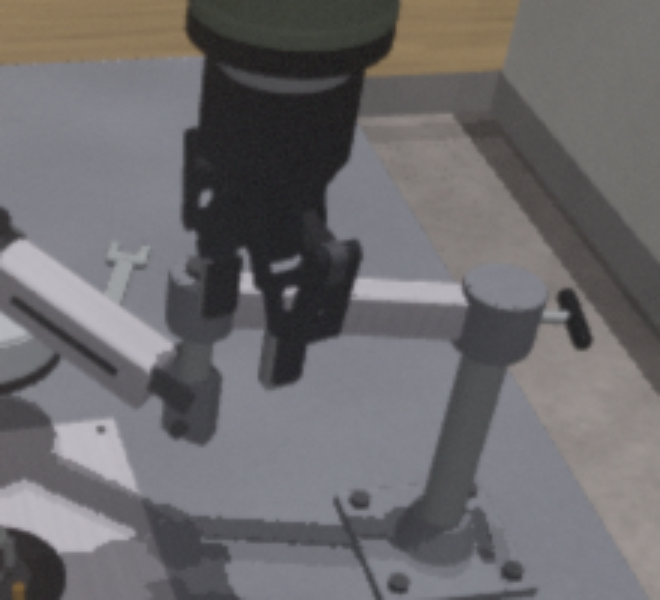

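View pics/t4.png

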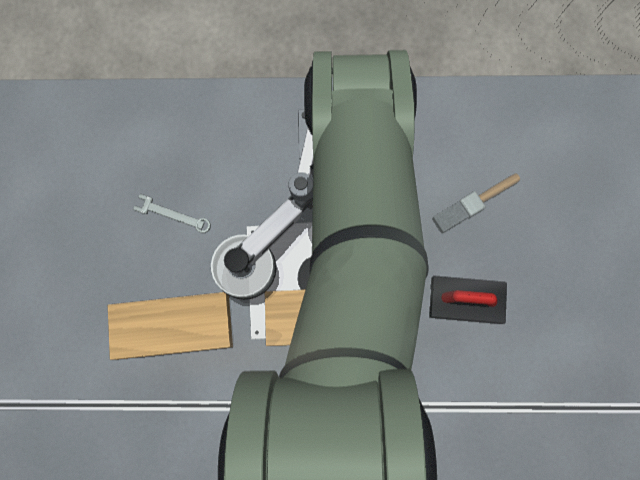

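The boom has not moved. In the side view the fingertips sit at about z 0.232, higher than I assumed, so they passed over the boss. I measure the tips open and shut before going on.

Call:
{"method": "arm_command", "body": {
  "deltas": [
    [-1, 0, 0, -0.3, 0, 0, 0],
    [-1, 0, 0, -0.6, 0, 0, 0],
    [-1, 0, 0, -0.6, 0, 0, 0],
    [-1, 0, 0, -0.6, 0, 0, 0],
    [-1, 0, 0, -0.6, 0, 0, 0]
  ]
}}

```text
clock: 4.62
position: [0.6755, -0.0424, 0.2959]
tool_rot: [3.141, -0.001, -2.864]
force: [-0.1, -0.5, -0.3]
grip_width: 0.0001
```

Run:
```python
from h import *
c=cur();s=telemetry.observe();print(c,s['clock'],s['grip_width'])
for z in (0,.017): print(proj('side',c[:3]-[0,0,z]),proj('wrist',c[:3]-[0,0,z]))
im=cams.grab_frame('side');cv2.imwrite('pics/s5.png',cv2.resize(im[50:250,300:520],None,fx=3,fy=3))
im=cams.grab_frame('wrist');cv2.imwrite('pics/w5.png',im)
```

```text
[ 0.67548219 -0.04238116  0.29594438 -2.86398282] 4.625 6.160821743485393e-05
[385.87363219 184.42793223] [318.18798504 280.92148885]
[384.65835589 193.37015611] [318.21322067 268.51196131]
```

View pics/s5.png

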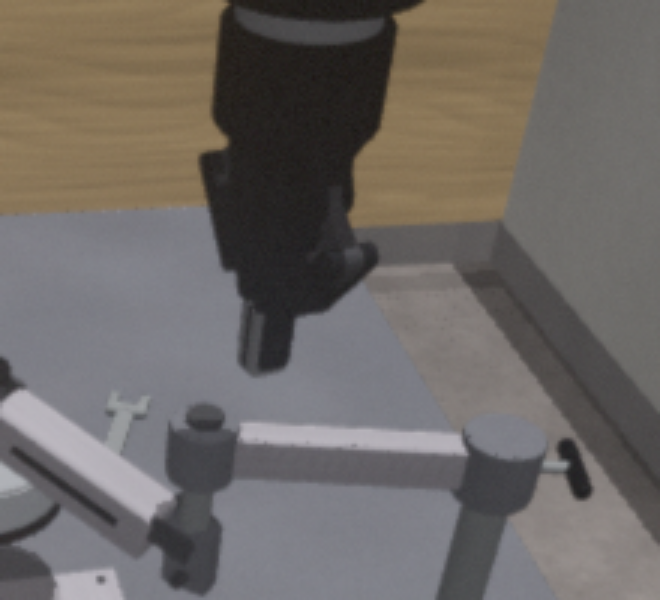

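View pics/w5.png

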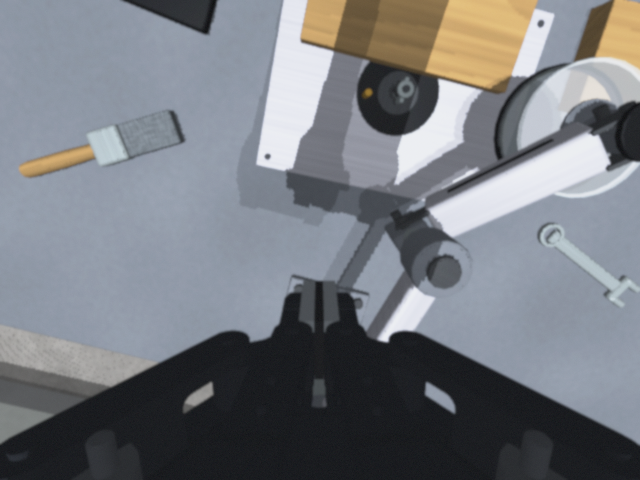

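Run:
```python
from h import *
c=cur(); k=cams.get_calibration('wrist'); print('cam',-k['R'].T@k['t'],c)
print(onz('wrist',(444,271),.231),onz('wrist',(405,88),.046))
tx=np.array([np.cos(c[3]),np.sin(c[3]),0])
for z in (-.017,0,.02): print(z,proj('wrist',c[:3]+[0,0,z]+.011*tx),proj('wrist',c[:3]+[0,0,z]-.011*tx))
```

```text
cam [ 0.60816943 -0.06168973  0.4616515 ] [ 0.67563981 -0.04269784  0.29611327 -2.86403042]
[0.67174073 0.04515996 0.231     ] [0.53836677 0.01455866 0.046     ]
-0.017 [318.21488476 249.0757724 ] [318.25731861 287.43484396]
0 [318.18402417 259.89507692] [318.23130645 301.35322141]
0.02 [318.13944244 275.52482591] [318.19398758 321.32150885]
```

Side and wrist views agree that the tips stand about 21 mm above the reported TCP when shut, and about 24 mm when 62 mm open, not ahead of it. I will use that offset from here and go down again with it.

Run:
```python
from h import *
c=cur()
print(rows(c,[[.6725,.0445,.296,2.94],[.6725,.0445,.173,2.94]],.45))
```

```text
[[0.45, -0.139, 0.565, 0.001, 0, 0, np.float64(0.61)], [0.45, -0.139, 0.565, 0.821, 0, 0, np.float64(0.61)]]
```

Call:
{"method": "arm_command", "body": {
  "deltas": [
    [0.45, -0.05, 0.2, 0, 0, 0, 0.2],
    [0.45, -0.1, 0.4, 0, 0, 0, 0.4],
    [0.45, -0.14, 0.565, 0, 0, 0, 0.61],
    [0.45, -0.14, 0.565, 0, 0, 0, 0.61],
    [0.45, -0.14, 0.565, 0.3, 0, 0, 0.61],
    [0.45, -0.14, 0.565, 0.55, 0, 0, 0.61],
    [0.45, -0.14, 0.565, 0.82, 0, 0, 0.61],
    [0.45, -0.14, 0.565, 0.82, 0, 0, 0.61]
  ]
}}

```text
clock: 5.72
position: [0.6713, 0.0433, 0.1712]
tool_rot: [-3.14, -0.005, 2.941]
force: [-0.0, 0.3, 0.6]
grip_width: 0.0622
```

Run:
```python
from h import *
c=cur();s=telemetry.observe();print(c,s['clock'],s['force'],s['grip_width'])
im=cams.grab_frame('side');cv2.imwrite('pics/s6.png',cv2.resize(im[100:300,300:520],None,fx=3,fy=3))
w0=c[3]
def T(d):
    a=arcb(d,c[2]); a[3]=w0+np.radians(d-168.4); return a
for d in (172,176,181,186,191,196,201,205,209,213,217): print(d,rows(c,[T(d)],.45))
```

```text
[0.67131025 0.04332934 0.17124771 2.94075513] 5.725 [-0.04060552  0.25271424  0.63231315] 0.06223826517306934
172 [[0.45, 0.0, -0.068, -0.0, 0, 0, np.float64(-0.08)]]
176 [[0.45, -0.008, -0.151, -0.0, 0, 0, np.float64(-0.169)]]
181 [[0.45, -0.026, -0.254, -0.0, 0, 0, np.float64(-0.28)]]
186 [[0.45, -0.053, -0.356, -0.0, 0, 0, np.float64(-0.391)]]
191 [[0.45, -0.089, -0.454, -0.0, 0, 0, np.float64(-0.502)]]
196 [[0.45, -0.133, -0.549, -0.0, 0, 0, np.float64(-0.613)]]
201 [[0.45, -0.186, -0.639, -0.0, 0, 0, np.float64(-0.724)]]
205 [[0.45, -0.233, -0.708, -0.0, 0, 0, np.float64(-0.813)]]
209 [[0.45, -0.285, -0.774, -0.0, 0, 0, np.float64(-0.902)]]
213 [[0.45, -0.342, -0.836, -0.0, 0, 0, np.float64(-0.991)]]
217 [[0.45, -0.403, -0.893, -0.0, 0, 0, np.float64(-1.08)]]
```

View pics/s6.png

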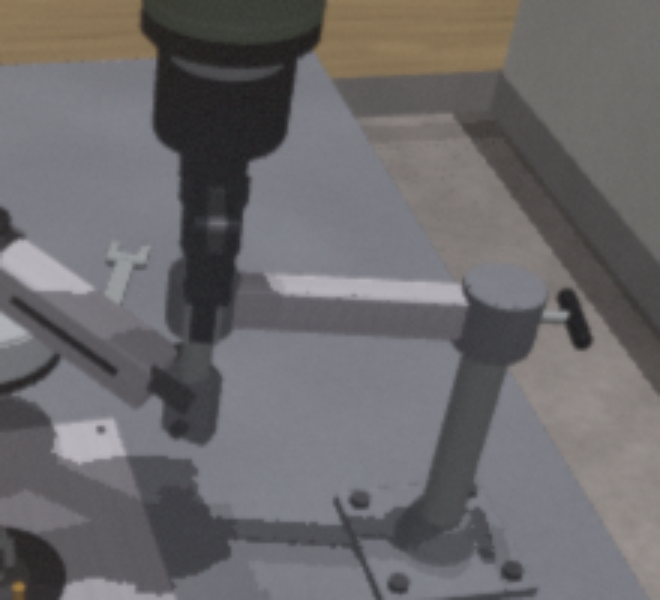

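The finger now reaches the bottom of the boss, at crop (203,338), so it will bear on it. I sweep along the arc, gently at first.

Call:
{"method": "arm_command", "body": {
  "deltas": [
    [0.45, 0, -0.07, 0, 0, 0, -0.08],
    [0.45, -0.01, -0.15, 0, 0, 0, -0.17],
    [0.45, -0.02, -0.2, 0, 0, 0, -0.22],
    [0.45, -0.025, -0.25, 0, 0, 0, -0.28]
  ]
}}

```text
clock: 6.28
position: [0.6704, 0.0088, 0.1761]
tool_rot: [3.139, 0.003, -3.12]
force: [4.1, 11.1, -4.3]
grip_width: 0.0618
```

Run:
```python
from h import *
c=cur();s=telemetry.observe();print(c,s['clock'],s['force'],s['grip_width'])
st=[.67131,.04333,.1712,2.9408]
cmd=np.array(arcb(181,.1712)); cmd[3]=2.9408+.28*np.pi/4
def T(d):
    a=arcb(d,.1712); a[3]=2.9408+np.radians(d-168.4); return a
for d in (186,191,196,201,205,209,213,217): print(d,rows(cmd,[T(d)],.45))
cv2.imwrite('pics/w7.png',cams.grab_frame('wrist'))
```

```text
[ 0.67039524  0.0087829   0.17614224 -3.11962486] 6.275 [ 4.13777195 11.10854211 -4.27663389] 0.06180450741596263
186 [[0.45, -0.004, -0.105, -0.0, 0, 0, np.float64(-0.111)]]
191 [[0.45, -0.018, -0.208, -0.0, 0, 0, np.float64(-0.222)]]
196 [[0.45, -0.04, -0.311, -0.0, 0, 0, np.float64(-0.333)]]
201 [[0.45, -0.072, -0.411, -0.0, 0, 0, np.float64(-0.444)]]
205 [[0.45, -0.103, -0.488, -0.0, 0, 0, np.float64(-0.533)]]
209 [[0.45, -0.14, -0.564, -0.0, 0, 0, np.float64(-0.622)]]
213 [[0.45, -0.181, -0.636, -0.0, 0, 0, np.float64(-0.711)]]
217 [[0.45, -0.228, -0.706, -0.0, 0, 0, np.float64(-0.8)]]
```

View pics/w7.png

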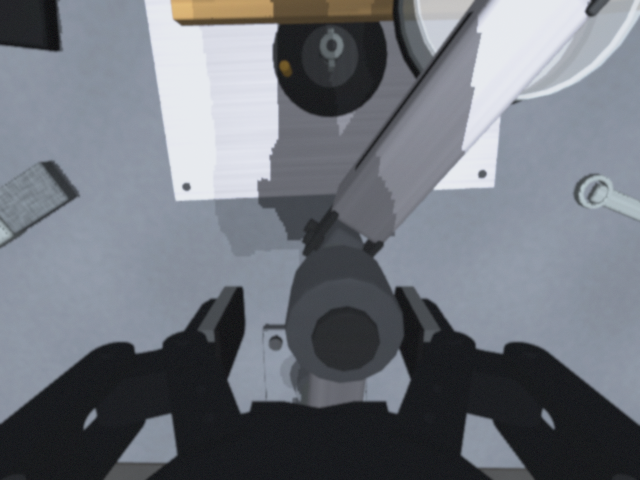

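The +y finger bears on the boss with 11 N and the boom is moving. I continue.

Call:
{"method": "arm_command", "body": {
  "deltas": [
    [0.45, 0, -0.1, 0.02, 0, 0, -0.11],
    [0.45, -0.02, -0.21, 0.02, 0, 0, -0.22],
    [0.45, -0.04, -0.31, 0.02, 0, 0, -0.33],
    [0.45, -0.07, -0.41, 0.02, 0, 0, -0.44],
    [0.45, -0.1, -0.49, 0.02, 0, 0, -0.53]
  ]
}}

```text
clock: 6.95
position: [0.6864, -0.0652, 0.1739]
tool_rot: [3.141, 0.003, -2.703]
force: [-2.7, 11.8, 6.9]
grip_width: 0.0621
```

```bash
cat > st.py <<'E'
from h import *
import sys
c=cur();s=telemetry.observe();print(c.round(4),s['clock'],s['force'].round(1),s['grip_width'])
for a in sys.argv[1:]:
    n,f=a.split(':'); cv2.imwrite('pics/'+f+'.png',cams.grab_frame(n))
E
python3 st.py wrist:w8 side:s8
```

```text
[ 0.6864 -0.0652  0.1739 -2.7028] 6.95 [-2.7 11.8  6.9] 0.06210950136053014
```

View pics/w8.png

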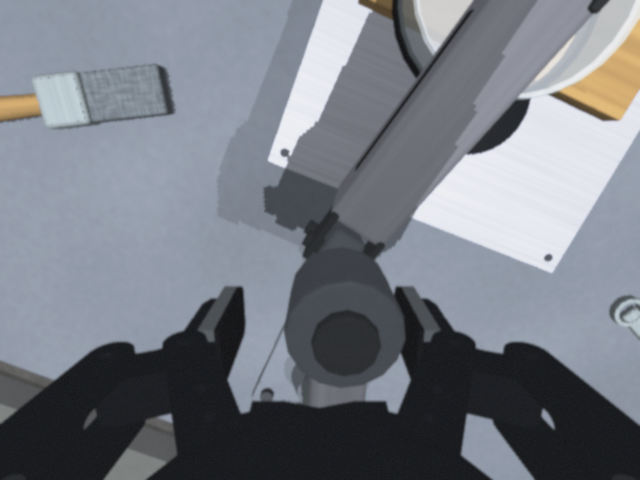

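Run:
```python
from h import *
n=onz('wrist',(346,343),.231)[:2]; print(n,np.linalg.norm(n-P),np.degrees(np.arctan2(*(n-P)[::-1]))%360)
c=cur(); w=c[3]
def T(d,z=.172):
    a=arcb(d,z); a[3]=w+np.radians(d-205); return a
st=T(205,c[2])
for d in (208,211,214,216): print(rows(st,[T(d)],.45))
```

```text
[ 0.68096976 -0.05865192] 0.1794850406453874 201.90213149964546
[[0.45, -0.002, -0.063, 0.012, 0, 0, np.float64(-0.067)]]
[[0.45, -0.007, -0.125, 0.012, 0, 0, np.float64(-0.133)]]
[[0.45, -0.015, -0.188, 0.012, 0, 0, np.float64(-0.2)]]
[[0.45, -0.022, -0.229, 0.012, 0, 0, np.float64(-0.244)]]
```

Call:
{"method": "arm_command", "body": {
  "deltas": [
    [0.45, 0, -0.06, 0, 0, 0, -0.07],
    [0.45, -0.007, -0.125, 0, 0, 0, -0.13],
    [0.45, -0.015, -0.19, 0, 0, 0, -0.2],
    [0.45, -0.02, -0.22, 0, 0, 0, -0.23],
    [0.45, -0.02, -0.22, 0, 0, 0, -0.23]
  ]
}}

```text
clock: 7.68
position: [0.7026, -0.0941, 0.1737]
tool_rot: [3.141, 0.002, -2.525]
force: [-6.0, 8.6, 6.9]
grip_width: 0.0619
```

```bash
python3 st.py wrist:w9
```

```text
[ 0.7026 -0.0941  0.1737 -2.5249] 7.675 [-6.   8.6  6.9] 0.06190757500248825
```

Call:
{"method": "arm_command", "body": {
  "deltas": [
    [0.45, 0, 0.08, 0, 0, 0, 0],
    [0.45, 0, 0.15, 0, 0, 0, 0],
    [0.45, 0, 0.18, 0, 0, 0, 0]
  ]
}}

```text
clock: 8.1
position: [0.6864, -0.0726, 0.1717]
tool_rot: [-3.141, 0.0, -2.526]
force: [1.4, -0.7, -0.3]
grip_width: 0.0619
```

```bash
python3 st.py wrist:w10; python3 -c "
import cv2,numpy as np
cv2.imwrite('pics/w910.png',np.hstack([cv2.imread('pics/w9.png')[230:420,220:420],cv2.imread('pics/w10.png')[230:420,220:420]]).repeat(2,0).repeat(2,1)[:,:800])"
```

```text
[ 0.6864 -0.0726  0.1717 -2.5257] 8.1 [ 1.4 -0.7 -0.3] 0.06194677711878709
```

View pics/w910.png

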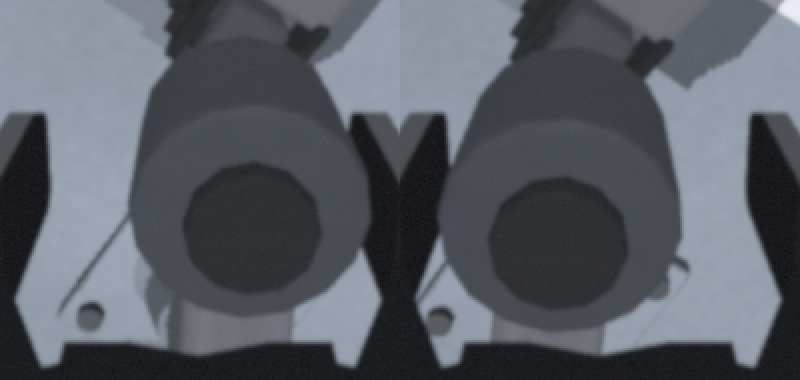

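Run:
```python
from h import *
n=onz('wrist',(299,351.5),.231)[:2]; print(n,np.linalg.norm(n-P),np.degrees(np.arctan2(*(n-P)[::-1]))%360)
```

```text
[ 0.68999193 -0.07712569] 0.17918242093537062 208.47352483391956
```

Released, the boss stands at 208.5° about the post (target 209.2°). I rise clear and look at the guard.

Call:
{"method": "arm_command", "body": {
  "deltas": [
    [0.45, 0, 0, -0.3, 0, 0, 0],
    [0.45, 0, 0, -0.6, 0, 0, 0],
    [0.45, 0.3, -0.2, -0.7, 0, 0, 0.2],
    [0.45, 0.6, -0.4, -0.7, 0, 0, 0.3],
    [0.45, 0.6, -0.4, -0.7, 0, 0, 0.3]
  ]
}}

```text
clock: 8.78
position: [0.646, -0.1795, 0.2766]
tool_rot: [-3.139, -0.001, -2.769]
force: [0.4, 0.8, 0.0]
grip_width: 0.0619
```

```bash
python3 st.py wrist:w11 side:s11 top:t11
```

```text
[ 0.646  -0.1795  0.2766 -2.7693] 8.775 [0.4 0.8 0. ] 0.06193460655046376
```

View pics/w11.png

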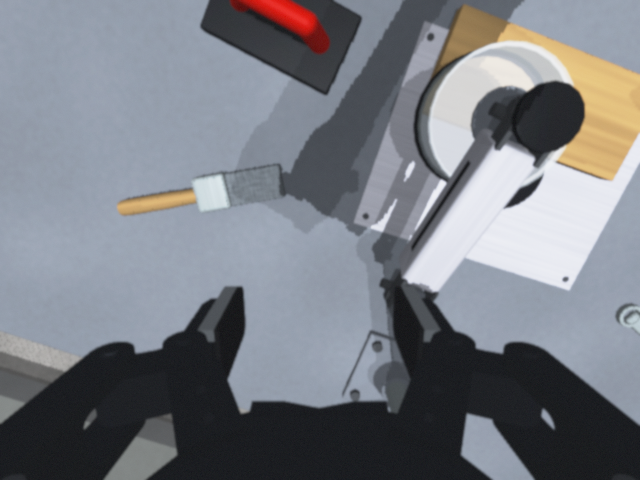

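View pics/s11.png

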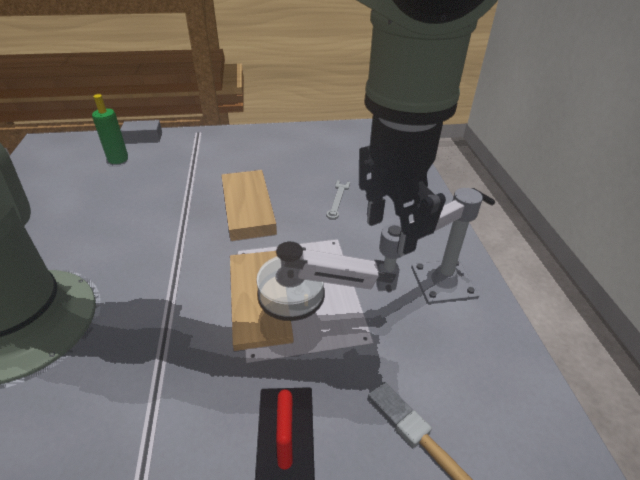

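```bash
cat >> h.py <<'E'
def arc(E,deg,z,r=.172):
    t=np.radians(deg); return [E[0]+r*np.cos(t),E[1]+r*np.sin(t),z,t]
E
python3 - <<'E'
from h import *
cap=onz('wrist',(549,117),.201);print(cap,onz('side',(290,249),.201),tri(ray('wrist',(549,117)),ray('side',(290,249))))
print('nut side',onz('side',(395,231),.231))
E0=np.array([.690,-.0775]); v=cap[:2]-E0; a=np.degrees(np.arctan2(v[1],v[0]))%360; print('link',a,np.linalg.norm(v))
c=cur()
T=arc(E0,a,.277); T[3]=np.radians(a); print(T,rows(c,[T],.45))
E
```

```text
[ 0.51983884 -0.06763884  0.201     ] [ 0.51984424 -0.07125739  0.201     ] (array([ 0.51947698, -0.06592221,  0.19686   ]), np.float64(0.0016026106975242033))
nut side [ 0.68878366 -0.08021436  0.231     ]
link 176.68331068583313 0.17044665856305347
[np.float64(0.518288098828446), np.float64(-0.06754897010101561), 0.277, np.float64(3.083705504791869)] [[0.45, 0.54, 0.976, -0.007, 0, 0, np.float64(0.558)]]
```

Call:
{"method": "arm_command", "body": {
  "deltas": [
    [0.45, 0.15, 0.3, -0.1, 0, 0, 0.15],
    [0.45, 0.35, 0.6, -0.1, 0, 0, 0.35],
    [0.45, 0.53, 0.95, -0.05, 0, 0, 0.55],
    [0.45, 0.53, 0.97, 0, 0, 0, 0.56],
    [0.45, 0.53, 0.97, 0, 0, 0, 0.56]
  ]
}}

```text
clock: 9.55
position: [0.5202, -0.0673, 0.2758]
tool_rot: [3.142, 0.0, 3.085]
force: [0.9, 0.0, -1.4]
grip_width: 0.062
```

```bash
python3 st.py wrist:w12 side:s12; python3 -c "
from h import *
for z in (.2,.231,.277,.30): print(proj('wrist',np.r_[cur()[:2],z]))
s=cv2.imread('pics/s12.png')
cv2.imwrite('pics/s12c.png',cv2.resize(s[150:350,220:440],None,fx=3,fy=3))"
```

```text
[ 0.5202 -0.0673  0.2758  3.0846] 9.55 [ 0.9  0.  -1.4] 0.06203605559434757
[318.69519285 237.88184081]
[318.70111262 252.05612783]
[318.71356255 281.86618378]
[318.72244686 303.13874145]
```

View pics/w12.png

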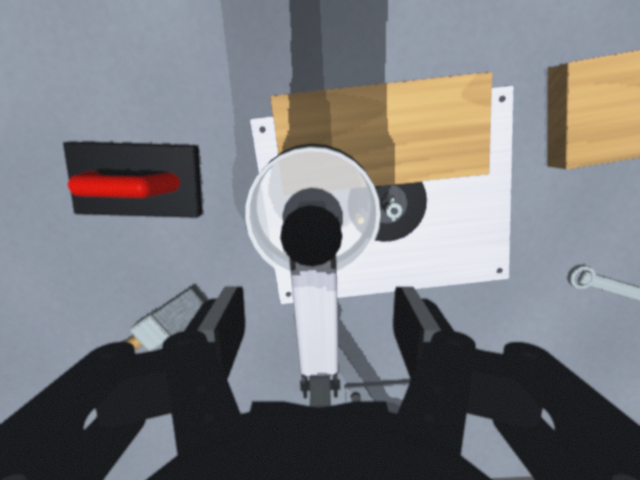

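View pics/s12c.png

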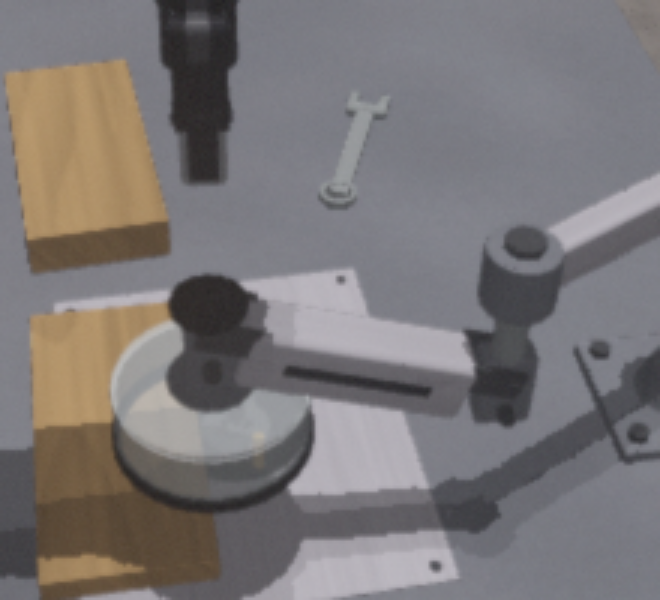

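Cap at (312,234), about 4.5 mm to the -y side of the tool axis. I shift by that and descend, with tips to about z 0.178.

Call:
{"method": "arm_command", "body": {
  "deltas": [
    [0.45, 0.01, -0.03, 0.3, 0, 0, 0],
    [0.45, 0.01, -0.03, 0.6, 0, 0, 0],
    [0.45, 0.01, -0.03, 0.8, 0, 0, 0],
    [0.45, 0.01, -0.03, 0.8, 0, 0, 0]
  ]
}}

```text
clock: 10.15
position: [0.5175, -0.0732, 0.1543]
tool_rot: [-3.141, -0.004, 3.081]
force: [0.0, 0.1, 0.5]
grip_width: 0.0619
```

```bash
python3 st.py wrist:w13
python3 - <<'E'
from h import *
c=cur();E0=np.array([.690,-.0775]);a0=np.degrees(np.arctan2(*(c[:2]-E0)[::-1]))%360;r=np.linalg.norm(c[:2]-E0);print(a0,r)
for d in (170,165,160,155,150,145,141,137,134):
    T=arc(E0,d,c[2],r);T[3]=c[3]+np.radians(d-a0);print(d,rows(c,[T],.45))
E
```

```text
[ 0.5175 -0.0732  0.1543  3.0813] 10.15 [0.  0.1 0.5] 0.0619004448780363
178.55272467919863 0.1716679875411508
170 [[0.45, -0.007, 0.171, -0.0, 0, 0, np.float64(0.19)]]
165 [[0.45, -0.022, 0.269, -0.0, 0, 0, np.float64(0.301)]]
160 [[0.45, -0.047, 0.366, -0.0, 0, 0, np.float64(0.412)]]
155 [[0.45, -0.079, 0.46, -0.0, 0, 0, np.float64(0.523)]]
150 [[0.45, -0.12, 0.552, -0.0, 0, 0, np.float64(0.635)]]
145 [[0.45, -0.168, 0.639, -0.0, 0, 0, np.float64(0.746)]]
141 [[0.45, -0.213, 0.705, -0.0, 0, 0, np.float64(0.835)]]
137 [[0.45, -0.261, 0.769, -0.0, 0, 0, np.float64(0.923)]]
134 [[0.45, -0.301, 0.814, -0.0, 0, 0, np.float64(0.99)]]
```

View pics/w13.png

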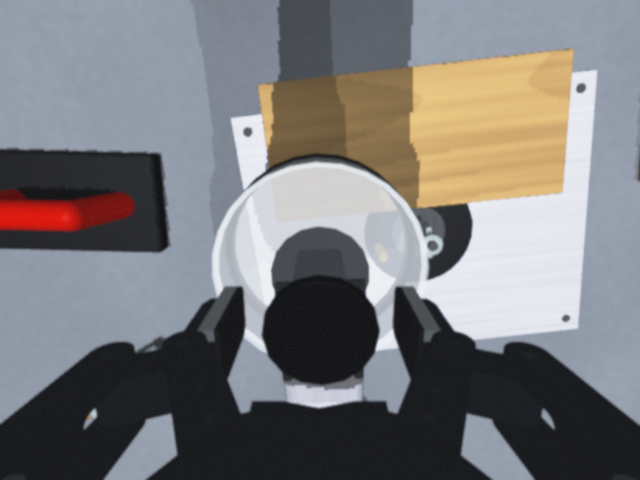

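The cap is centred between the fingers at (321,330). Now I swing it.

Call:
{"method": "arm_command", "body": {
  "deltas": [
    [0.45, -0.007, 0.17, 0, 0, 0, 0.19],
    [0.45, -0.022, 0.27, 0, 0, 0, 0.3],
    [0.45, -0.047, 0.366, 0, 0, 0, 0.41],
    [0.45, -0.08, 0.46, 0, 0, 0, 0.52],
    [0.45, -0.12, 0.55, 0, 0, 0, 0.63],
    [0.45, -0.17, 0.64, 0, 0, 0, 0.75],
    [0.45, -0.17, 0.64, 0, 0, 0, 0.75]
  ]
}}

```text
clock: 11.08
position: [0.5497, 0.0221, 0.1571]
tool_rot: [3.141, 0.0, 2.494]
force: [-6.3, -2.6, 0.2]
grip_width: 0.0618
```

```bash
python3 st.py wrist:w14 side:s14
```

```text
[0.5497 0.0221 0.1571 2.4938] 11.075 [-6.3 -2.6  0.2] 0.06180532482139439
```

View pics/w14.png

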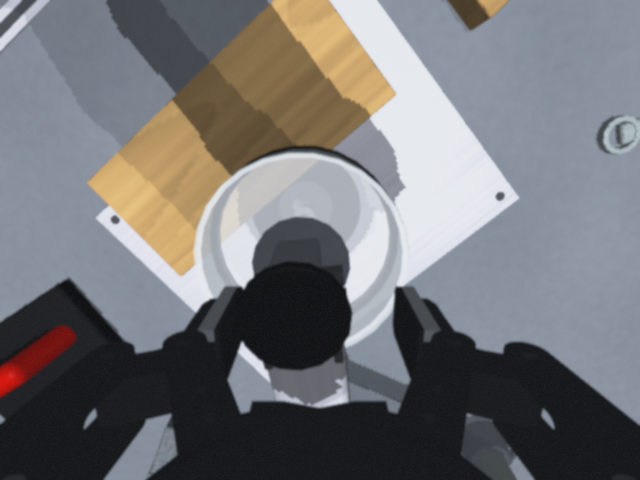

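View pics/s14.png

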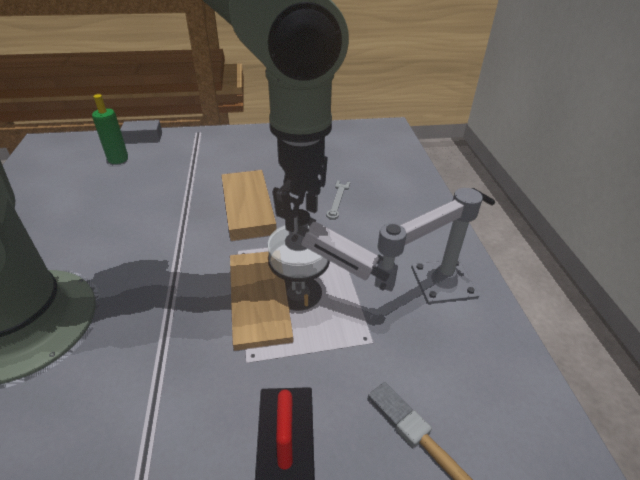

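Run:
```python
from h import *
c=cur();E0=np.array([.690,-.0775])
n=onz('side',(392,231),.231); print('nut',n)
p=onz('wrist',(294.5,315),.201)[:2];print('cap',p,np.degrees(np.arctan2(*(p-E0)[::-1])),np.linalg.norm(p-E0))
a0=np.degrees(np.arctan2(*(c[:2]-E0)[::-1]))%360;r=np.linalg.norm(c[:2]-E0);print(a0,r)
for d in (142,139,136.5,134):
    T=arc(E0,d,.155,.1717);T[3]=c[3]+np.radians(d-a0);print(d,rows(c,[T],.45))
```

```text
nut [ 0.68397949 -0.07968314  0.231     ]
cap [0.53967721 0.01641857] 148.0037103960748 0.17725021436459557
145.00330528146142 0.17168300581420384
142 [[0.45, 0.001, 0.06, 0.013, 0, 0, np.float64(0.067)]]
139 [[0.45, -0.002, 0.12, 0.013, 0, 0, np.float64(0.133)]]
136.5 [[0.45, -0.006, 0.17, 0.013, 0, 0, np.float64(0.189)]]
134 [[0.45, -0.013, 0.219, 0.013, 0, 0, np.float64(0.245)]]
```

Call:
{"method": "arm_command", "body": {
  "deltas": [
    [0.45, 0, 0.06, 0.01, 0, 0, 0.07],
    [0.45, 0, 0.12, 0.01, 0, 0, 0.13],
    [0.45, -0.005, 0.17, 0.01, 0, 0, 0.19],
    [0.45, -0.005, 0.17, 0.01, 0, 0, 0.19]
  ]
}}

```text
clock: 11.68
position: [0.5657, 0.041, 0.1555]
tool_rot: [3.141, 0.001, 2.345]
force: [-4.2, -2.4, 3.2]
grip_width: 0.062
```

Call:
{"method": "arm_command", "body": {
  "deltas": [
    [0.45, 0, -0.08, 0, 0, 0, 0],
    [0.45, 0, -0.16, 0, 0, 0, 0],
    [0.45, 0, -0.21, 0, 0, 0, 0],
    [0.45, 0, -0.21, 0, 0, 0, 0]
  ]
}}

```text
clock: 12.18
position: [0.5425, 0.019, 0.1546]
tool_rot: [3.141, 0.0, 2.343]
force: [0.7, 0.5, 0.2]
grip_width: 0.0618
```

```bash
python3 st.py wrist:w15 side:s15
```

```text
[0.5425 0.019  0.1546 2.3427] 12.175 [0.7 0.5 0.2] 0.06184351724628489
```

View pics/w15.png

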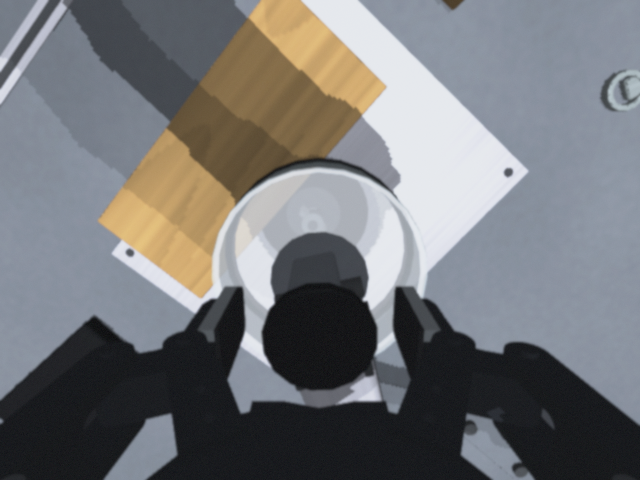

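View pics/s15.png

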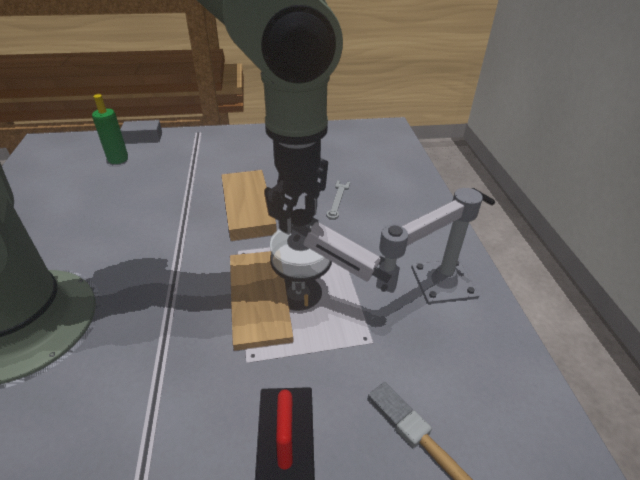

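Released, the cap is at (320,337), centred between the fingers and near the target. I rise, move aside and measure precisely from three cameras.

Call:
{"method": "arm_command", "body": {
  "deltas": [
    [0.45, 0, 0, -0.4, 0, 0, 0],
    [0.45, 0, 0, -0.75, 0, 0, 0],
    [0.45, 0, 0, -0.9, 0, 0, 0],
    [0.45, 0, 0, -0.9, 0, 0, 0]
  ]
}}

```text
clock: 12.78
position: [0.5436, 0.0199, 0.2909]
tool_rot: [3.139, 0.002, 2.344]
force: [-0.1, 0.8, -0.7]
grip_width: 0.0617
```

```bash
python3 st.py wrist:w16 side:s16
```

```text
[0.5436 0.0199 0.2909 2.3438] 12.775 [-0.1  0.8 -0.7] 0.061699205938089786
```

Call:
{"method": "arm_command", "body": {
  "deltas": [
    [0.45, 0.3, 0.15, 0, 0, 0, 0],
    [0.45, 0.6, 0.5, 0, 0, 0, 0],
    [0.45, 0.8, 0.85, 0, 0, 0, 0],
    [0.45, 0.9, 1, 0, 0, 0, 0]
  ]
}}

```text
clock: 13.38
position: [0.5554, 0.2244, 0.2876]
tool_rot: [-3.14, -0.001, 2.346]
force: [-1.0, -1.0, -0.3]
grip_width: 0.0617
```

Call:
{"method": "arm_command", "body": {
  "deltas": [
    [0.45, 0.3, 0.3, 0, 0, 0, 0],
    [0.45, 0.5, 0.6, 0, 0, 0, 0],
    [0.45, 0.5, 0.9, 0, 0, 0, 0],
    [0.45, 0.5, 0.9, 0, 0, 0, 0]
  ]
}}

```text
clock: 13.88
position: [0.6004, 0.3708, 0.2859]
tool_rot: [-3.138, -0.001, 2.345]
force: [-0.2, -0.9, -0.6]
grip_width: 0.0618
```

```bash
python3 st.py side:s17 top:t17; python3 -c "
import cv2
t=cv2.imread('pics/t17.png');cv2.imwrite('pics/t17c.png',cv2.resize(t[70:350,230:410],None,fx=2.1*1,fy=2.1,interpolation=cv2.INTER_CUBIC))
s=cv2.imread('pics/s17.png');cv2.imwrite('pics/s17c.png',cv2.resize(s[170:330,220:500],None,fx=2.8,fy=2.8,interpolation=cv2.INTER_CUBIC))"
```

```text
[0.6004 0.3708 0.2859 2.3454] 13.875 [-0.2 -0.9 -0.6] 0.061772500345559964
```

View pics/w16.png

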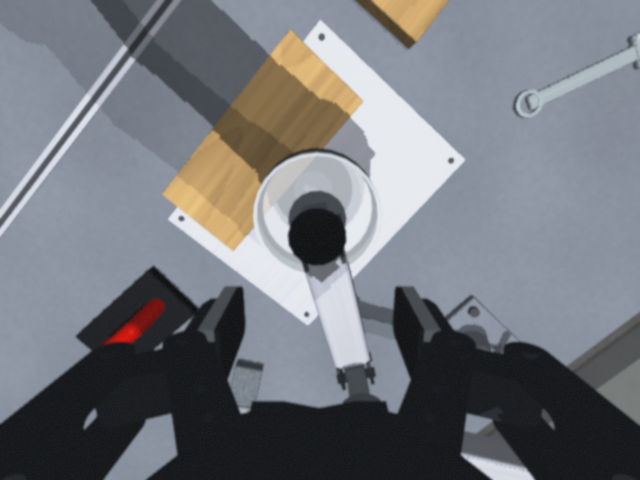

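View pics/t17c.png

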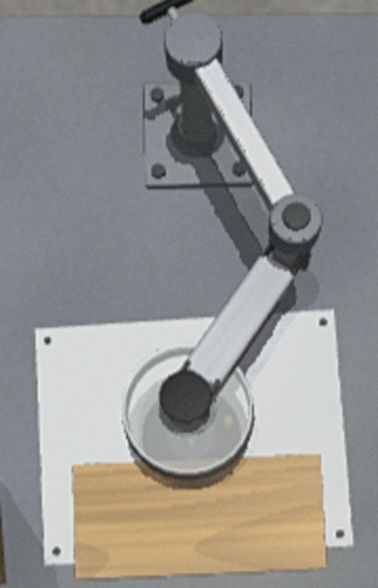

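View pics/s17c.png

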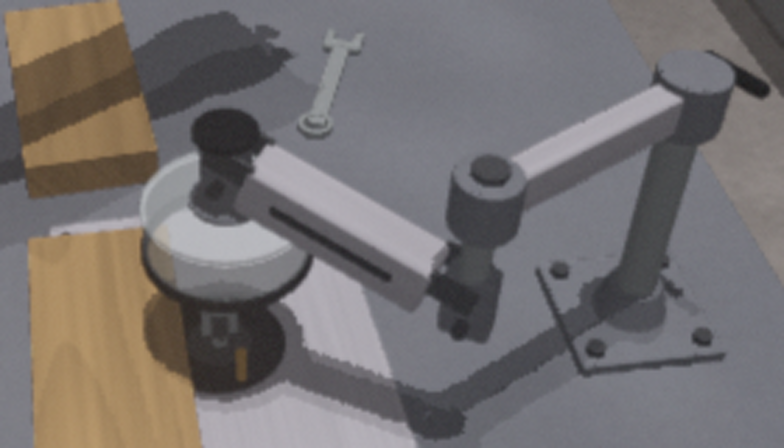

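```bash
cat > m.py <<'E'
from h import *
def rep(nt,ns,ct,cs,zc=.201):
    N=(onz('top',nt,.231)+onz('side',ns,.231))/2
    Cp=(onz('top',ct,zc)+onz('side',cs,zc))/2
    print('nut',onz('top',nt,.231)[:2].round(4),onz('side',ns,.231)[:2].round(4),tri(ray('top',nt),ray('side',ns))[0].round(4))
    print('cap',onz('top',ct,zc)[:2].round(4),onz('side',cs,zc)[:2].round(4),tri(ray('top',ct),ray('side',cs))[0].round(4))
    for nm,N,Cp in (('mean',N,Cp),('top',onz('top',nt,.231),onz('top',ct,zc))):
        b=N[:2]-P; l=Cp[:2]-N[:2]; A=np.degrees(np.arctan2(b[1],b[0]))%360;L=np.degrees(np.arctan2(l[1],l[0]))%360
        F=N[:2]+.179*l/np.linalg.norm(l)
        print(nm,'boom',A.round(2),np.linalg.norm(b).round(4),'link',L.round(2),np.linalg.norm(l).round(4),'elbow',(L-A).round(2),'final rim',F.round(4))
E
python3 -c "
from m import *
rep((371,172.4),(395,231.1),(318.6,257.6),(300.7,216.8))"
```

```text
nut [ 0.691 -0.077] [ 0.6887 -0.0805] [ 0.6909 -0.077   0.2282]
cap [0.5469 0.0138] [0.5453 0.0115] [0.5463 0.0138 0.1994]
mean boom 208.89 0.1801 link 147.57 0.1703 elbow -61.33 final rim [0.5388 0.0173]
top boom 208.57 0.1782 link 147.79 0.1703 elbow -60.78 final rim [0.5395 0.0184]
```

Same-camera differences put the final rim about (+1, +4) mm from the cutter. A nudge of some 4 mm at the elbow, plus the ~24 mm of spring-back, removes most of that, so I return to the cap.

```bash
python3 -c "
from h import *
c=cur()
print(rows(c,[[.58,.19,.29,2.45],[.546,.0132,.29,2.545]],.45))
c2=[.5735,.19,.29,2.45]
"
```

```text
[[0.45, -0.758, -0.925, -0.017, 0, 0, np.float64(-0.136)], [0.45, -1.445, -1.91, -0.017, 0, 0, np.float64(-0.257)]]
```

Call:
{"method": "arm_command", "body": {
  "deltas": [
    [0.45, -0.25, -0.3, 0, 0, 0, 0],
    [0.45, -0.5, -0.6, 0, 0, 0, -0.1],
    [0.45, -0.75, -0.92, 0, 0, 0, -0.14],
    [0.45, -0.75, -0.92, 0, 0, 0, -0.14]
  ]
}}

```text
clock: 14.48
position: [0.5796, 0.1857, 0.2903]
tool_rot: [-3.141, 0.001, 2.446]
force: [-0.2, 0.8, 0.4]
grip_width: 0.0621
```

```bash
python3 -c "
from h import *
c=cur();print(c)
print(rows(c,[[.546,.0132,.29,2.545]],.45))
"
```

```text
[0.57957305 0.18573729 0.29033148 2.44645891]
[[0.45, -0.565, -1.027, 0.002, 0, 0, np.float64(-0.125)]]
```

Call:
{"method": "arm_command", "body": {
  "deltas": [
    [0.45, -0.2, -0.35, 0, 0, 0, -0.05],
    [0.45, -0.4, -0.7, 0, 0, 0, -0.12],
    [0.45, -0.565, -1, 0, 0, 0, -0.125],
    [0.45, -0.565, -1, 0, 0, 0, -0.125],
    [0.45, -0.565, -1, 0, 0, 0, -0.125]
  ]
}}

```text
clock: 15.1
position: [0.5498, 0.0227, 0.2894]
tool_rot: [3.141, -0.0, 2.551]
force: [-0.2, -0.0, -0.4]
grip_width: 0.0618
```

```bash
python3 st.py wrist:w18; python3 -c "
from h import *
print(rows(cur(),[[.546,.0132,.29,2.545]],.45))
i=cv2.imread('pics/w18.png');cv2.imwrite('pics/w18c.png',cv2.resize(i[140:320,200:440],None,fx=3,fy=3))"
```

```text
[0.5498 0.0227 0.2894 2.5513] 15.1 [-0.2 -0.  -0.4] 0.061781338989529686
[[0.45, -0.015, -0.07, -0.004, 0, 0, np.float64(0.009)]]
```

View pics/w18c.png

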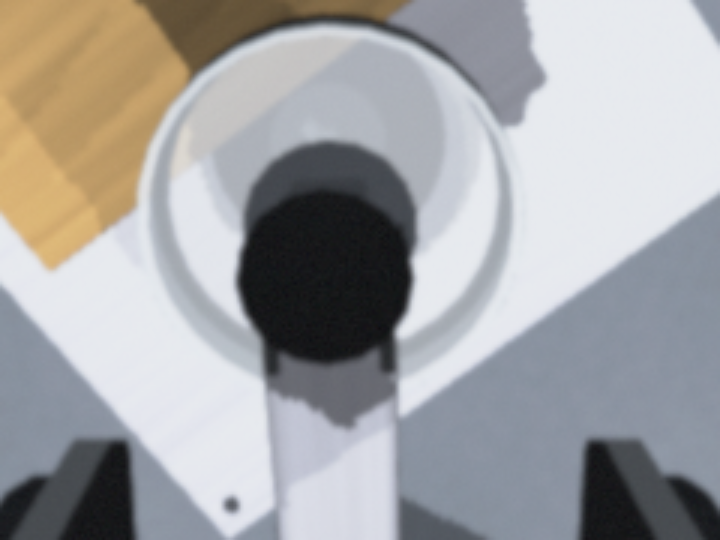

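```bash
python3 -c "
from h import *
p=onz('wrist',(309,232),.201);print(p,rows(cur(),[[*p[:2],.155,2.545]],.45))"
```

```text
[0.54515718 0.01757692 0.201     ] [[0.45, 0.006, -0.049, 0.896, 0, 0, np.float64(0.009)]]
```

Call:
{"method": "arm_command", "body": {
  "deltas": [
    [0.45, 0.005, -0.05, 0.3, 0, 0, 0],
    [0.45, 0.005, -0.05, 0.6, 0, 0, 0],
    [0.45, 0.005, -0.05, 0.9, 0, 0, 0],
    [0.45, 0.005, -0.05, 0.9, 0, 0, 0]
  ]
}}

```text
clock: 15.65
position: [0.5436, 0.0174, 0.1521]
tool_rot: [-3.138, -0.004, 2.553]
force: [-0.7, 0.6, 0.5]
grip_width: 0.0619
```

```bash
python3 st.py wrist:w19
```

```text
[0.5436 0.0174 0.1521 2.5529] 15.65 [-0.7  0.6  0.5] 0.06191135406110237
```

View pics/w19.png

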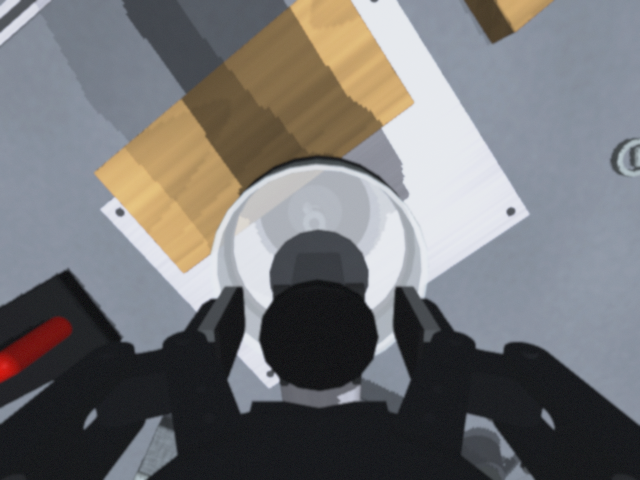

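Call:
{"method": "arm_command", "body": {
  "deltas": [
    [0.45, 0, -0.06, 0, 0, 0, -0.07],
    [0.45, -0.006, -0.12, 0, 0, 0, -0.14],
    [0.45, -0.015, -0.18, 0, 0, 0, -0.21],
    [0.45, -0.025, -0.225, 0, 0, 0, -0.25],
    [0.45, -0.028, -0.255, 0, 0, 0, -0.28],
    [0.45, -0.028, -0.255, 0, 0, 0, -0.28]
  ]
}}

```text
clock: 16.45
position: [0.5287, -0.0173, 0.156]
tool_rot: [3.14, 0.003, 2.771]
force: [3.1, 3.0, 3.1]
grip_width: 0.0621
```

```bash
python3 st.py wrist:w20; python3 -c "
from h import *
print(rows(cur(),[[.5425,.0135,.154,2.57]],.45))"
```

```text
[ 0.5287 -0.0173  0.156   2.7713] 16.45 [3.1 3.  3.1] 0.062130144042228934
[[0.45, -0.013, 0.224, 0.011, 0, 0, np.float64(0.256)]]
```

View pics/w20.png

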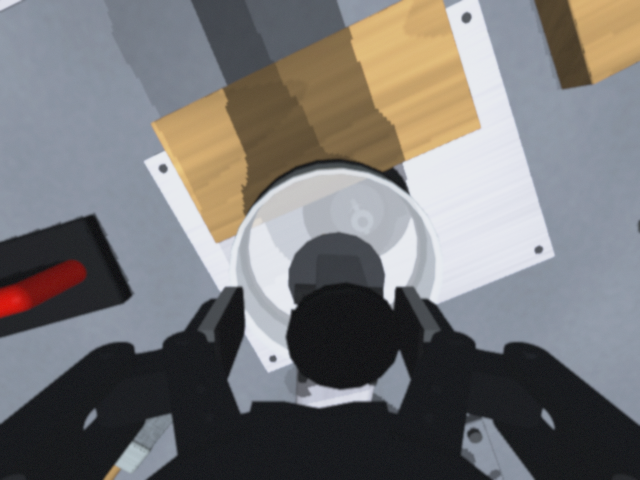

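Call:
{"method": "arm_command", "body": {
  "deltas": [
    [0.45, 0, 0.08, 0.01, 0, 0, 0.1],
    [0.45, -0.01, 0.16, 0.01, 0, 0, 0.2],
    [0.45, -0.013, 0.225, 0.01, 0, 0, 0.25],
    [0.45, -0.013, 0.225, 0.01, 0, 0, 0.25]
  ]
}}

```text
clock: 17.0
position: [0.5415, 0.0137, 0.153]
tool_rot: [-3.141, -0.0, 2.576]
force: [-1.0, 0.5, -1.0]
grip_width: 0.0618
```

```bash
python3 st.py wrist:w21; python3 -c "
from h import *
i=cv2.imread('pics/w21.png');cv2.imwrite('pics/w21c.png',cv2.resize(i[140:440,200:440],None,fx=2,fy=2))"
```

```text
[0.5415 0.0137 0.153  2.5761] 17.0 [-1.   0.5 -1. ] 0.06179311560802859
```

View pics/w21c.png

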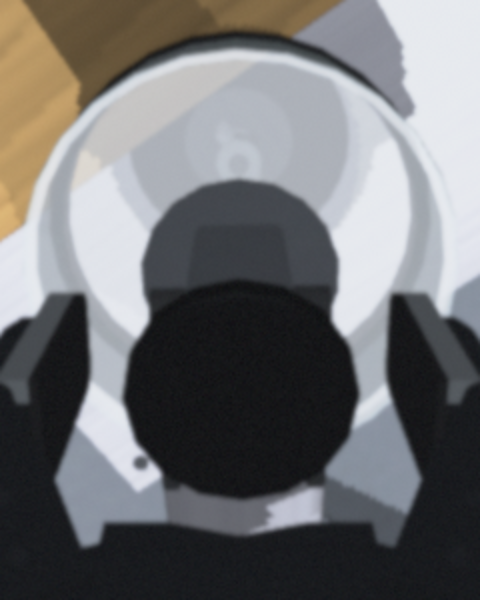

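```bash
python3 -c "
from h import *
p=onz('wrist',(320.5,334),.201)[:2];q=onz('wrist',(319,222),.046)[:2];print(p,q)
L=cur()[3]; print(np.degrees(L)); u=np.array([np.cos(L),np.sin(L)]);n=np.array([-u[1],u[0]])
for Ld in (145.5,147.6,149): 
  L=np.radians(Ld);u=np.array([np.cos(L),np.sin(L)]);n=np.array([-u[1],u[0]]); print(Ld,(p-q)@u,(p-q)@n)
"
```

```text
[0.54194091 0.0130382 ] [0.53807901 0.0150113 ]
147.60169699337328
145.5 -0.004300271196469215 -0.0005613212576072169
147.6 -0.004317952000234757 -0.0004033663856758237
149 -0.004326518166833951 -0.00029774900416343206
```

Sideways the cap is now within 0.5 mm of the cutter, and along the link it will land about 2-3 mm out once down. I rise, shut the fingers and get ready to press on the cap.

Call:
{"method": "arm_command", "body": {
  "deltas": [
    [0.45, 0, 0, -0.3, 0, 0, 0],
    [0.45, 0, 0, -0.55, 0, 0, 0],
    [-1, 0, 0, -0.55, 0, 0, 0],
    [-1, 0, 0, -0.55, 0, 0, 0],
    [-1, 0, 0, -0.55, 0, 0, 0],
    [-1, 0, 0, -0.55, 0, 0, 0]
  ]
}}

```text
clock: 17.8
position: [0.5412, 0.0129, 0.2347]
tool_rot: [-3.141, -0.001, 2.575]
force: [0.4, 0.3, 0.3]
grip_width: -0.0003
```

```bash
python3 st.py wrist:w22 side:s22; python3 -c "
from h import *
i=cv2.imread('pics/s22.png');cv2.imwrite('pics/s22c.png',cv2.resize(i[150:340,220:440],None,fx=3,fy=3))"
```

```text
[0.5412 0.0129 0.2347 2.5749] 17.8 [0.4 0.3 0.3] -0.0002529125592455971
```

View pics/w22.png

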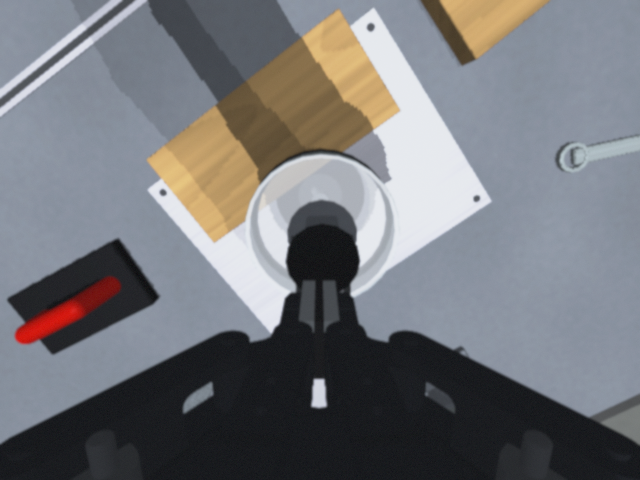

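View pics/s22c.png

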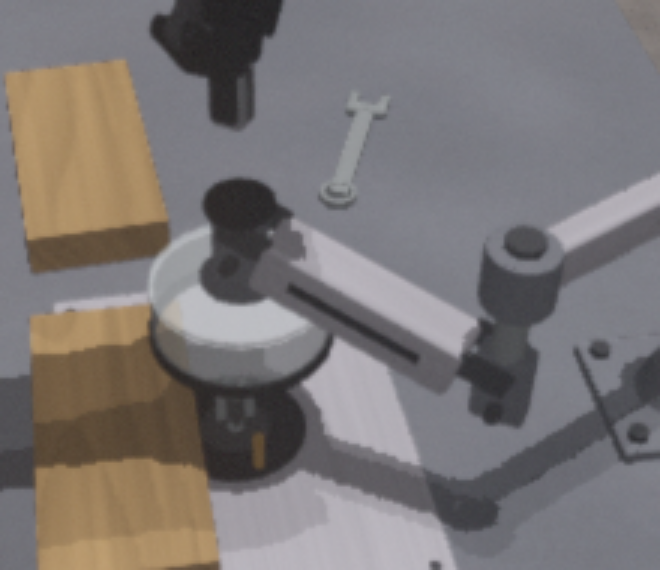

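Call:
{"method": "arm_command", "body": {
  "deltas": [
    [-1, 0, 0, 0.15, 0, 0, 0],
    [-1, 0, 0, 0.28, 0, 0, 0],
    [-1, 0, 0, 0.34, 0, 0, 0],
    [-1, 0.002, 0, 0.38, 0, 0, 0],
    [-1, 0.005, 0, 0.42, 0, 0, 0],
    [-1, 0.005, 0, 0.42, 0, 0, 0]
  ]
}}

```text
clock: 18.65
position: [0.5409, 0.0135, 0.1725]
tool_rot: [3.142, -0.0, 2.575]
force: [-1.0, 0.6, 3.3]
grip_width: -0.0001
```

```bash
python3 st.py side:s23; python3 -c "
from h import *
i=cv2.imread('pics/s23.png');cv2.imwrite('pics/s23c.png',cv2.resize(i[150:340,220:440],None,fx=3,fy=3))"
```

```text
[0.5409 0.0135 0.1725 2.575 ] 18.65 [-1.   0.6  3.3] -7.696996382858464e-05
```

View pics/s23c.png

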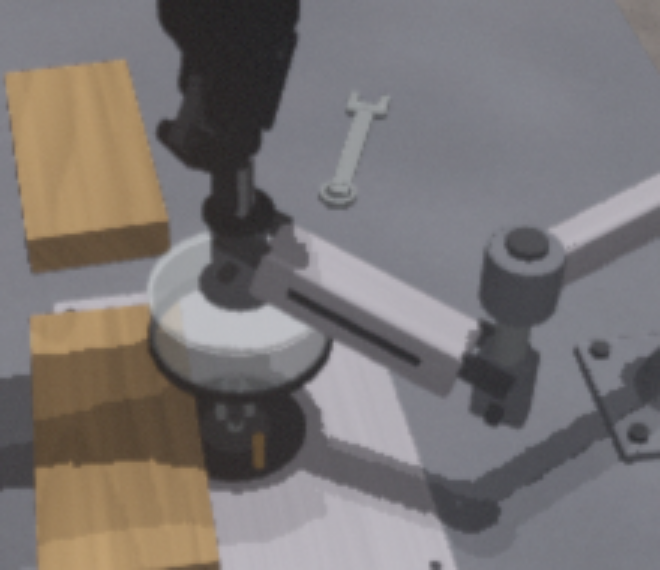

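Call:
{"method": "arm_command", "body": {
  "deltas": [
    [-1, 0.01, 0, 0.05, 0, 0, 0],
    [-1, 0.018, 0, 0.1, 0, 0, 0],
    [-1, 0.026, 0, 0.15, 0, 0, 0],
    [-1, 0.033, 0, 0.2, 0, 0, 0],
    [-1, 0.038, 0, 0.25, 0, 0, 0],
    [-1, 0.042, 0, 0.29, 0, 0, 0],
    [-1, 0.042, 0, 0.29, 0, 0, 0]
  ]
}}

```text
clock: 19.58
position: [0.5354, 0.0167, 0.1284]
tool_rot: [-3.141, -0.0, 2.575]
force: [-0.8, 1.0, 1.6]
grip_width: 0.0001
```

```bash
python3 st.py side:s24 wrist:w24; python3 -c "
from h import *
i=cv2.imread('pics/s24.png');cv2.imwrite('pics/s24c.png',cv2.resize(i[150:340,220:440],None,fx=3,fy=3))"
```

```text
[0.5354 0.0167 0.1284 2.5748] 19.575 [-0.8  1.   1.6] 0.00012335389034118843
```

View pics/s24c.png

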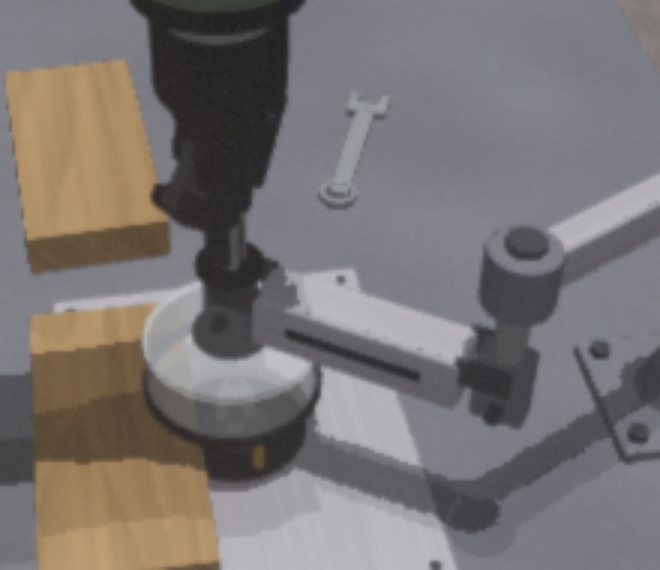

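View pics/w24.png

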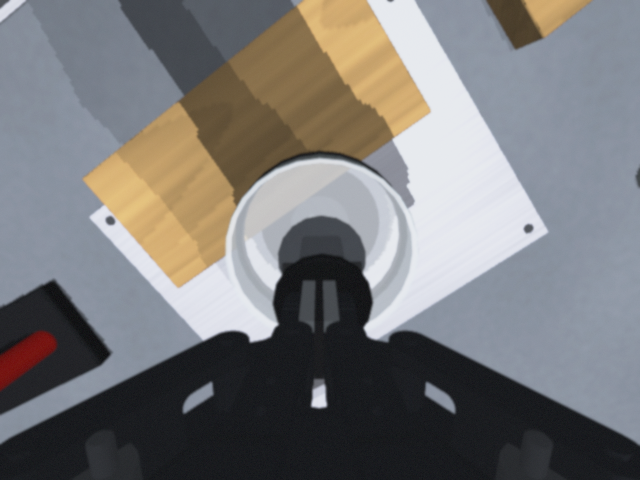

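Call:
{"method": "arm_command", "body": {
  "deltas": [
    [-1, 0, 0, 0.04, 0, 0, 0],
    [-1, 0, 0, 0.08, 0, 0, 0],
    [-1, -0.002, 0, 0.11, 0, 0, 0],
    [-1, -0.003, 0, 0.125, 0, 0, 0],
    [-1, -0.003, 0, 0.125, 0, 0, 0]
  ]
}}

```text
clock: 20.3
position: [0.536, 0.0165, 0.11]
tool_rot: [-3.141, -0.0, 2.575]
force: [0.8, -0.1, 2.5]
grip_width: 0.0002
```

```bash
python3 st.py side:s25; python3 -c "
from h import *
i=cv2.imread('pics/s25.png');cv2.imwrite('pics/s25c.png',cv2.resize(i[180:340,220:400],None,fx=4,fy=3.75))"
```

```text
[0.536  0.0165 0.11   2.5748] 20.3 [ 0.8 -0.1  2.5] 0.0002422793693090382
```

View pics/s25c.png

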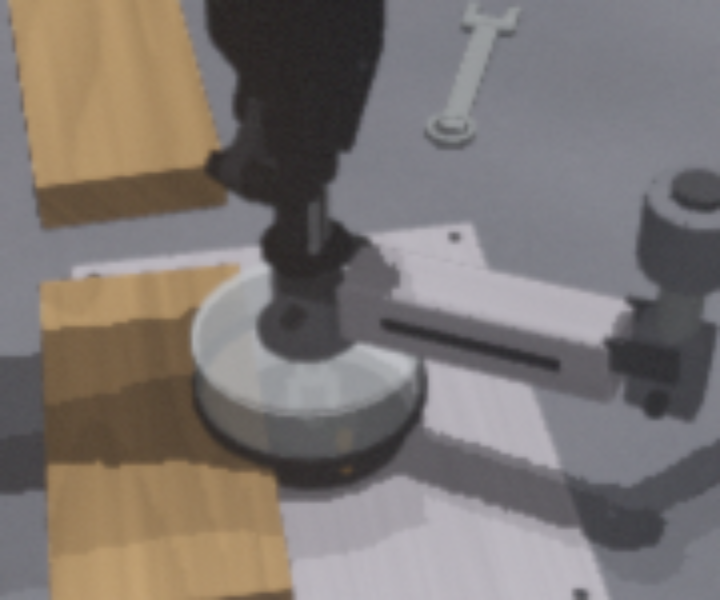

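Almost down. I finish in steps of about 1.5 mm, watching the force.

Call:
{"method": "arm_command", "body": {
  "deltas": [
    [-1, 0, 0, 0.01, 0, 0, 0],
    [-1, 0, 0, 0.02, 0, 0, 0],
    [-1, 0, 0, 0.02, 0, 0, 0]
  ]
}}

```text
clock: 20.72
position: [0.5361, 0.0166, 0.1071]
tool_rot: [3.142, 0.0, 2.575]
force: [1.2, -0.7, 3.6]
grip_width: -0.0003
```

Call:
{"method": "arm_command", "body": {
  "deltas": [
    [-1, 0, 0, 0.01, 0, 0, 0],
    [-1, 0, 0, 0.01, 0, 0, 0]
  ]
}}

```text
clock: 20.98
position: [0.5367, 0.0164, 0.1066]
tool_rot: [3.141, 0.001, 2.575]
force: [-2.3, -1.1, 21.0]
grip_width: -0.0
```

```bash
python3 st.py side:s26; python3 -c "
from h import *
i=cv2.imread('pics/s26.png');cv2.imwrite('pics/s26c.png',cv2.resize(i[180:340,220:400],None,fx=4,fy=3.75))"
```

```text
[0.5367 0.0164 0.1066 2.5746] 20.975 [-2.3 -1.1 21. ] -1.5120602677298134e-05
```

View pics/s26c.png

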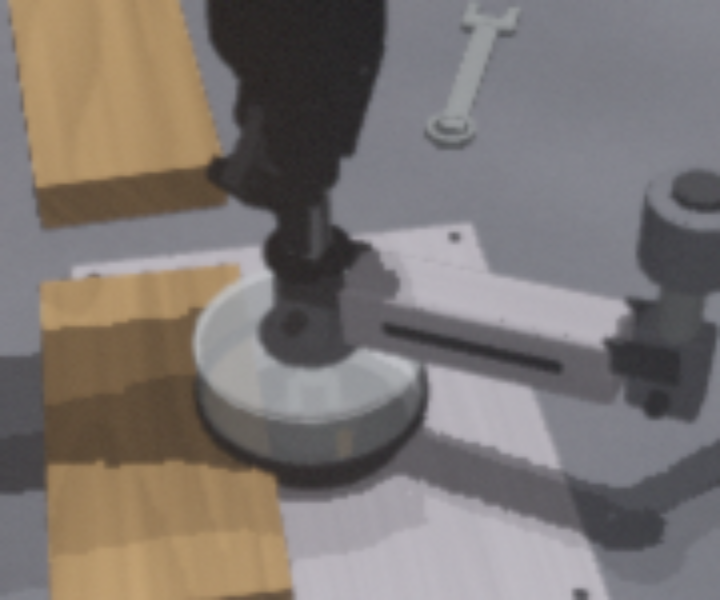

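Force jumped to 21 N, so the rim is on the board. I lift off straight away and withdraw.

Call:
{"method": "arm_command", "body": {
  "deltas": [
    [-1, 0, 0, -0.2, 0, 0, 0],
    [-1, 0, 0, -0.6, 0, 0, 0],
    [-1, 0, 0, -0.95, 0, 0, 0],
    [-1, 0, 0, -0.95, 0, 0, 0]
  ]
}}

```text
clock: 21.52
position: [0.5372, 0.0167, 0.2515]
tool_rot: [3.138, 0.004, 2.575]
force: [0.4, 0.1, -0.4]
grip_width: 0.0001
```

```bash
python3 st.py wrist:w27 side:s27; python3 -c "
from h import *
k=cams.get_calibration('wrist');np.savez('w27.npz',**{a:k[a] for a in k})"
```

```text
[0.5372 0.0167 0.2515 2.5748] 21.525 [ 0.4  0.1 -0.4] 6.813229000050002e-05
```

Call:
{"method": "arm_command", "body": {
  "deltas": [
    [-1, 0.3, 0.2, 0, 0, 0, 0],
    [-1, 0.5, 0.6, 0, 0, 0, 0],
    [-1, 0.7, 0.9, 0, 0, 0, 0],
    [-1, 0.7, 1, 0, 0, 0, 0]
  ]
}}

```text
clock: 22.12
position: [0.5262, 0.2035, 0.2464]
tool_rot: [-3.14, -0.003, 2.58]
force: [0.4, -0.5, 0.6]
grip_width: -0.0002
```

Call:
{"method": "arm_command", "body": {
  "deltas": [
    [-1, 0.3, 0.3, 0, 0, 0, 0],
    [-1, 0.4, 0.6, 0, 0, 0, 0],
    [-1, 0.4, 0.9, 0, 0, 0, 0],
    [-1, 0.4, 0.9, 0, 0, 0, 0]
  ]
}}

```text
clock: 22.62
position: [0.5498, 0.3473, 0.2455]
tool_rot: [-3.139, -0.001, 2.577]
force: [0.2, 0.1, -0.2]
grip_width: 0.0
```

```bash
python3 st.py side:s28 top:t28; python3 -c "
import cv2
t=cv2.imread('pics/t28.png');cv2.imwrite('pics/t28c.png',cv2.resize(t[150:350,220:410],None,fx=3,fy=3,interpolation=cv2.INTER_CUBIC))
s=cv2.imread('pics/s28.png');cv2.imwrite('pics/s28c.png',cv2.resize(s[180:340,220:430],None,fx=3.6,fy=3.6,interpolation=cv2.INTER_CUBIC))"
```

```text
[0.5498 0.3473 0.2455 2.577 ] 22.625 [ 0.2  0.1 -0.2] 1.190106109327415e-05
```

View pics/w27.png

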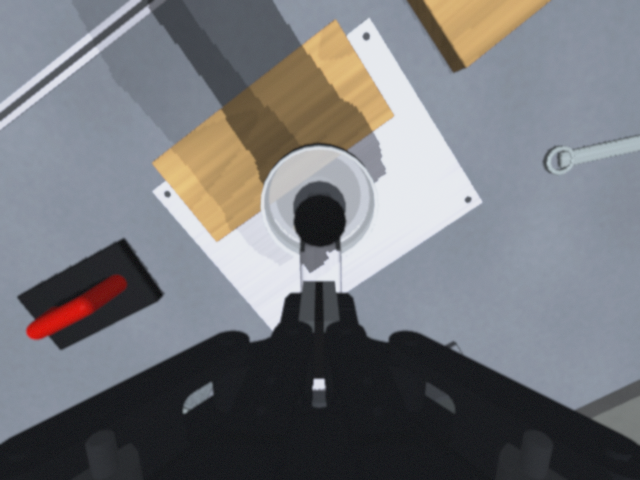

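View pics/t28c.png

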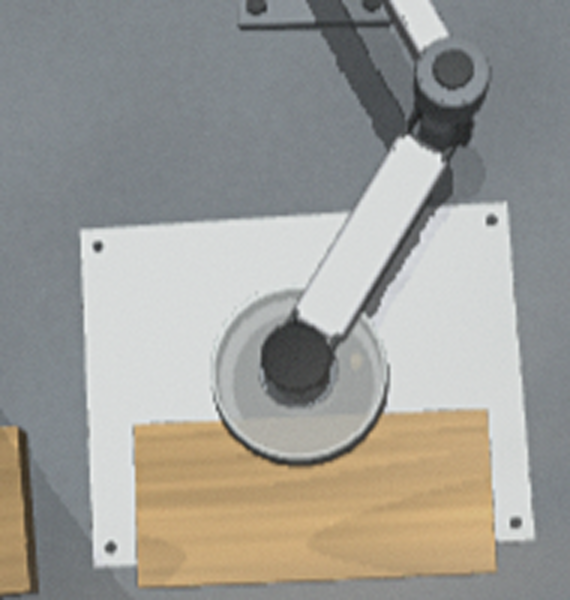

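View pics/s28c.png

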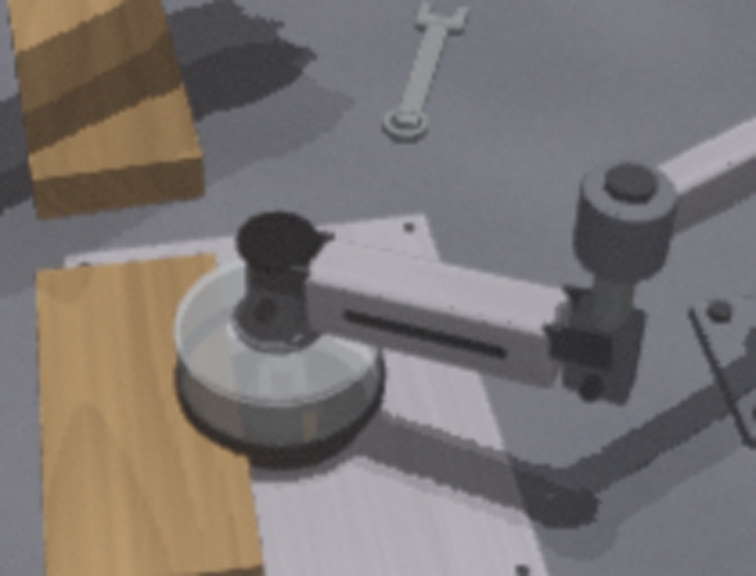

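```bash
python3 -c "
from h import *
from m import *
t=(319,268.3);s=(297.2,246.7);print(tri(ray('top',t),ray('side',s)))
rep((220+452/3,150+69/3),(220+630/3.6,180+183/3.6),t,s,.128)
k=dict(np.load('w27.npz'));print('wrist cap',onz('wrist',(319.5,220),.128,k))
"
```

```text
(array([0.53836951, 0.01498767, 0.12768198]), np.float64(0.0007252479995657758))
nut [ 0.6899 -0.0764] [ 0.6889 -0.0798] [ 0.6904 -0.0765  0.2282]
cap [0.5387 0.015 ] [0.538  0.0146] [0.5384 0.015  0.1277]
mean boom 208.65 0.1802 link 148.42 0.1773 elbow -60.23 final rim [0.5369 0.0157]
top boom 208.24 0.1789 link 148.86 0.1767 elbow -59.39 final rim [0.5367 0.0162]
wrist cap [0.53388765 0.01818635 0.128     ]
```

```bash
python3 -c "
from h import *
a=cv2.imread('pics/top0.png');b=cv2.imread('pics/t28.png')
def m(i,y0,y1,x0,x1):
    h=cv2.cvtColor(i,cv2.COLOR_BGR2HSV)[y0:y1,x0:x1];k=cv2.inRange(h,(8,60,60),(25,255,255))
    c=max(cv2.findContours(k,0,1)[0],key=cv2.contourArea);return cv2.boundingRect(c)
for r in ((300,360,255,400),(290,370,100,235)): print(m(a,*r),m(b,*r))
d=cv2.absdiff(a,b).max(2)
for n,(y0,y1,x0,x1) in dict(block=(270,330,425,515),brush=(165,240,425,525),spanner=(185,240,125,215)).items(): print(n,(d[y0:y1,x0:x1]>40).sum())
print(telemetry.observe()['force'],job.job_done())"
```

```text
(10, 0, 121, 46) (10, 0, 121, 46)
(8, 2, 125, 68) (7, 2, 125, 66)
block 0
brush 0
spanner 0
the job is handed in; nothing more can be done
[ 0.34125973 -1.09505457 -0.68921924] None
```

The guard is over the cutter with its rim on the thin board, the robot is clear of everything, and the job is handed in at about 22.7 s of the 70 s allowed.

I swung the boom by its boss, then the link arm by the guard's cap, overshooting each time to allow for the spring-back. One small counter-nudge centred the guard sideways. I then pressed the cap down with shut fingertips until the rim met the board, and withdrew.

**Last checks:**
- **Centring:** the cap's centre, from the top and side cameras, is at (0.538, 0.015) m. The cutter's axis measures (0.538, 0.015) m by the same cameras.
- **Height:** the cap is at 127.7 mm, against the 128 mm expected with the rim on the 20 mm board.
- **Surroundings:** the thin board, push block, brush and spanner showed no shift in the top view. The thick board's outline differed by 1–2 px, probably the gripper's shadow on it.

**What failed or disagreed:**
- **Fingertip height:** the tips stood about 21 mm behind the reported TCP when shut, where 17 mm ahead was stated. My first sweep therefore passed just above the boss and moved nothing.
- **Contact force:** on the last step the wrist read 21 N, against the few newtons that lower the guard. I lifted off at once, but that was firmer on the board than I wanted.
- **Wrist camera:** its last view, taken just after lifting off, put the cap about 5 mm away from the position the other two cameras gave. I trusted the other two.
- **Link length:** measured from boss to cap it came out at 177 mm, against the 179 mm expected when down.

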